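# Press a cork-backed coaster in a bench bonding press

### The arm

A 6-joint arm with a two-finger parallel gripper is mounted at the origin on a cart in front of the work surface, level with it; the furniture and walls round the work are solid. World frame = base frame: x ahead of the robot, y to its left, z up, the work surface at z = 0. Lengths are in m, angles in rad, forces in N, time in s.
With the tool pointing down it reaches from about 0.35 to 0.725 m from the base axis. Payload 4.3 kg.
Tool frame: the origin (TCP) lies on the centre line of the jaws, within the pads' length; the fingertips stand 11 mm ahead of it and the grasp point (between the pads) lies 8 mm behind it; z points along the fingers, y is the line along which they close (so a half turn about z gives the same grasp; the last joint's range is limited). The gripper opens to 85 mm and grips with 20 to 120 N. Pads are 22 mm wide; open, the fingers measure 114 mm over their backs; the gripper's body (76 mm by 85 mm) begins 54 mm behind the grasp point. The pads swing forward as they close: fully open they stand 13 mm farther back than shut.
Start: joints at [-1.245, 0.377, 0.081, 1.274, 0, 1.46], TCP at [0.243, -0.521, 0.242] pointing down, gripper open.
Joint ranges: [-2.72, 2.72], [-0.84, 1.66], [-1.02, 1.22], [-1.77, 2.12], [-1.37, 1.28], [-3.14, 3.14]. Speed limits (rad/s): [2.57, 2.57, 3.14, 3.14, 3.14, 3.14].

### API

Orientations are given as a unit quaternion [x, y, z, w].
In Python, from workcell import manip gives the robot as it stands.
- The arm moves only by the shell command python3 inch.py 'ROWS' [OPENING] [FORCE]. ROWS is a JSON object whose key "motion" holds a list of rows, 1 to 5 of them, each of 6 numbers: dx, dy, dz in shares of the most that a row can go, 1 being 50 mm, then a rotation vector rx, ry, rz in rad; each row shifts and turns the commanded pose from where the row before left it, along the tool's axes as they then stand; what a row does not reach is not made up. A row lasts 1/10 s, in which the tool goes at most 0.05 m and 0.15 rad, less where a joint would pass 70% of its speed; a pose out of reach is approached as far as the arm can. OPENING is the finger opening in m, set as the command begins (- or left out keeps the last). The fingers move at their own pace and stop on an object; FORCE is the grip in N (left out, the last holds). Time passes only in rows, so rows that do not move let the fingers close. It prints the time, the measured TCP pose, the force, the opening and the grip force at its end. Input that does not fit is refused with a message, and nothing moves.
- manip.get_state(): the state, without advancing time (a new reading comes with each control period).
- manip.capture(name): name is "scene" or "top" or "wrist"; returns the picture (480x640x3 uint8, red, green, blue); there is no depth.
- manip.calibration(name): a dict with "intrinsics" (3x3 intrinsics, pixels), "k1" (the pictures are not rectified: a ray, as slopes to the right and down, at radius r is drawn at 1 + k1 r^2 times it, then the intrinsics apply), "world_to_cam" (4x4, takes a point from world to camera coordinates). Camera axes: x right, y down, z forward; pixel columns grow to the right and rows downward; lengths in m; the calibration is good to about 2 mm. A picture is of the moment at which its call begins: read the wrist's pose just before it. calibration takes no time and is no camera call; for the wrist camera it gives the pose at the moment of the call.
- manip.job_done(): hands the job in; it is judged then, once.
The state is a dict: "clock": time; "joints": joint angles; "qd": joint speeds; "joint_torque": joint torques, N m; "tcp_pos": TCP position; "tool_rot": TCP orientation; "wrist_force": force on the tool from outside, world axes, zero at the start; "moment": the same for the moment, N m; "width": finger opening in m; "grip_force": force on a finger pad.
Only numpy, scipy, OpenCV 4.12 (cv2) and the standard library are available. Lean on these libraries where they do the work, as an engineer would, in place of code of your own. Each camera call takes 0.05 s, during which the arm holds its last target. There are 200 camera calls.

### The job

A freshly glued coaster lies in the well of the green bench press. Shut the press's hinged frame down over it, then swing the red-handled turn latch round as far as it goes so that its tongue lies over the frame's front lip, and only then pull the black-balled spring lever down to the middle of the green sector on its quadrant, never into the red, so that the platen lifts the coaster against the frame. Finish while still holding the lever there with the fingers (it springs back if let go), and leave the other things on the bench where they are.

Things in the scene. Friction and masses are not known exactly. Their poses are not given: they have to be found in the camera images.
- press: dark green bench press, bolted down: foot 325 x 206 x 12 mm, housing 282 x 170 mm, top 61 mm above the worktop. Origin on the worktop under the centre of its square well; its x points from the latch side (nearer the robot) to the hinge side, y to its left, z up. Place and yaw differ each time. The press frame below means this, in mm, z above the worktop
- frame: aluminium hold-down frame with a window, 140 mm wide, 10 mm thick, hinged at the back of the press; a steel lip 40 mm wide stands out of the middle of its front edge. Origin on the hinge axis (x = +108, z = 68 mm in the press frame; the axis runs along the press's y). Shut, it lies level with its top at z = 73 mm. A black knob stands 31 mm high on its left side bar
- frame_hinge (a joint): opening angle of the frame: 0 shut and level, 0.5 to 0.85 rad at the start. A stiff hinge: it stays where it is left, and about 1 to 3 N down on the front bar moves it
- frame_push (a point): middle of the frame's front bar on its upper face, a free flat 34 mm deep and 140 mm wide, 199 mm from the hinge axis (towards the robot when shut) and 5 mm above the frame's middle plane: push down here, following the arc
- latch (a joint): angle of the turn latch about its upright pivot at x = -135, y = 0 in the press frame: 0 with its handle to the left (+y; frame free), 1.571 at its stop, handle towards the robot (-x) and the 35 mm tongue over the frame's lip. Grows anticlockwise seen from above; starts at 0 to 0.35. Light friction, stays where it is left
- latch_grip (a point): grip point on the latch's upright red handle, a round post 14 mm across that stands 45 mm from the pivot, from z = 82 to z = 126 mm; this point is on its axis at z = 108 mm
- lever_shaft (a joint): travel of the spring lever: 0 at rest (arm rising 1.0 rad above level, towards the robot), grows as the ball is pulled down. The green sector is 0.72 to 0.90 rad, its middle 0.81 rad (arm 0.19 rad above level); red begins at 0.96 rad; stop at 1.15 rad. It springs back to 0; at the middle of the green it needs about 10 to 12 N at the ball
- lever_ball (a point): centre of the lever's black ball, 32 mm across, right of the press. It moves in the plane y = -142 of the press frame on a circle of radius 170 about the shaft axis (x = 20, z = 45): at travel t, x = 20 - 170 cos(1 - t), z = 45 + 170 sin(1 - t). At rest x = -72, z = 188; in mid green x = -147, z = 77. The housing's side is at y = -85
- lever: the steel lever arm, 10 mm thick, cranked outwards, with the black ball at its end; the quadrant beside it is a rim painted white, green, white, red from top to bottom
- coaster: ash coaster with a cork back, 96 x 96 x 12 mm, lying in the well on the platen, its top 9 mm below the shut frame; origin under its centre
- done_1: lower of two finished coasters stacked on the worktop at the left, 96 x 96 x 12 mm; origin under its centre
- done_2: upper of the two finished coasters, lying on the other; origin under its centre
- pot_1: round glue tub with a tan lid, 91 mm across, 53 mm high, at the left of the press; origin under its centre
- glue_brush: flat paint brush, 192 mm long, 38 mm wide, lying at the front right of the press; origin under its centre
- cork_block: cork sanding block 60 x 100 x 33 mm at the left; origin under its centre
- ball_chalk: off-white clay ball 66 mm across at the left; origin at its foot
- spice_jar_1: small glass jar with a green cap, 46 mm across, 106 mm high, at the left; origin under its centre
- tape_roll: roll of paper tape lying flat, 96 mm across, 25 mm high, at the right; origin under its centre

How it is judged:
By the outcome, as a careful person would: the job done as asked, in the order asked, and still so for the second after the job is handed in, while the arm keeps its last pose, push and grip.
It also fails if it takes over 58 s, if anything falls off the work surface, if the arm or the gripper's body presses on something with over 40 N, if the wrist force passes 120 N, or if a joint passes its speed limit or range.

## Working session

There is one attempt and no reset: what is moved stays moved. The work goes in short steps, Python scripts to look and compute and a shell command to move; the robot and the scene stay as the last step left them, time stands still between calls to the robot, and variables do not carry over. Pictures are saved under pics/ and viewed, at most 10 in all, crops included, and the job is handed in when it is done.

```bash
ls; mkdir -p pics; python3 - <<'E'
from workcell import manip
import cv2
print(manip.get_state())
for n in("scene","top"):
    cv2.imwrite(f"pics/{n}0.png",manip.capture(n)[:,:,::-1]); c=manip.calibration(n); print(n,c)
E
```

```text
inch.py
pics
workcell.py
{'clock': 0.0, 'joints': array([-1.24531485e+00,  3.78055723e-01,  7.96555773e-02,  1.27436912e+00,
       -3.88350886e-05,  1.46053289e+00]), 'qd': array([ 0.00020069,  0.0006874 , -0.00130482, -0.00026324,  0.00046911,
        0.00169986]), 'joint_torque': array([-6.75145438e-04, -4.63608956e+01,  2.69872624e+01,  2.07993767e-02,
       -2.40152031e-04,  7.50086233e-07]), 'tcp_pos': array([ 0.24251773, -0.52068369,  0.24137651]), 'tool_rot': array([ 9.76359054e-01,  2.16152779e-01, -1.25253423e-04, -9.78677452e-04]), 'wrist_force': array([ 0.34517453,  0.10414605, -0.34313075]), 'moment': array([ 0.04988817, -0.00258493, -0.06312568]), 'grip_force': 0.0, 'width': 0.08561831958526282}
scene {'intrinsics': array([[482.39372547,   0.        , 323.50910494],
       [  0.        , 482.39372547, 239.49245603],
       [  0.        ,   0.        ,   1.        ]]), 'k1': 0.001387553854627392, 'world_to_cam': array([[-8.62016412e-01,  5.06878250e-01,  1.46490287e-03,
         4.52319999e-01],
       [ 4.17154859e-01,  7.11065203e-01, -5.66010690e-01,
        -2.24272032e-01],
       [-2.87940149e-01, -4.87299413e-01, -8.24396599e-01,
         1.65194984e+00],
       [ 0.00000000e+00,  0.00000000e+00,  0.00000000e+00,
         1.00000000e+00]])}
top {'intrinsics': array([[564.94243254,   0.        , 309.14017353],
       [  0.        , 564.94243254, 235.13900421],
       [  0.        ,   0.        ,   1.        ]]), 'k1': -0.0191261286973347, 'world_to_cam': array([[ 0.20687094, -0.97834844, -0.00622392, -0.04380416],
       [-0.78522253, -0.16223301, -0.5975835 ,  0.53190666],
       [ 0.58363516,  0.12850982, -0.80178253,  1.54255818],
       [ 0.        ,  0.        ,  0.        ,  1.        ]])}
```

View pics/top0.png

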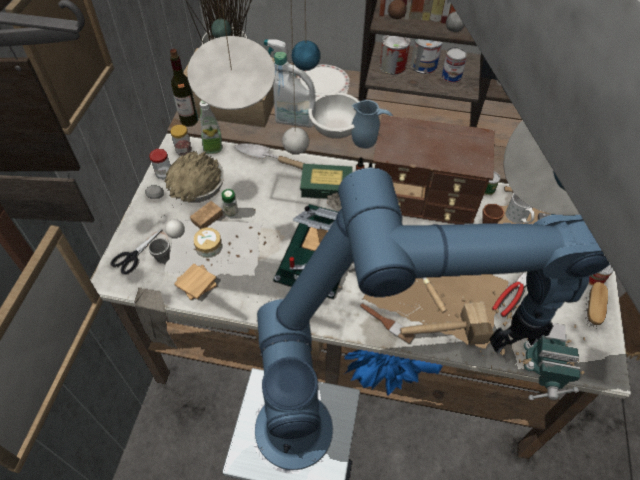

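View pics/scene0.png

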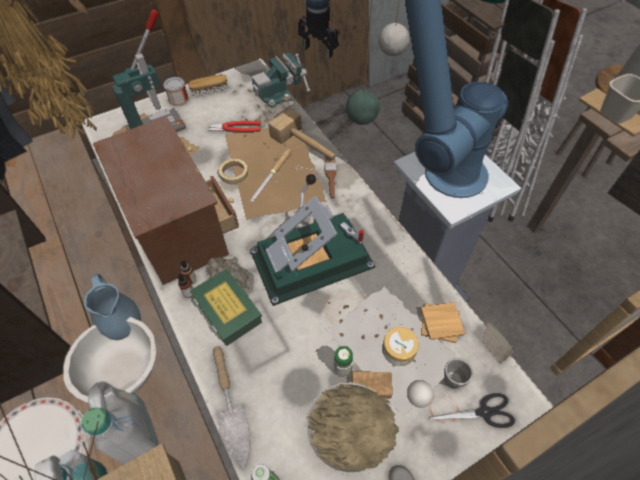

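The scene view shows the press at about (312, 255), the red latch handle at (361, 235) and the black ball at (311, 180). The top view is partly hidden by the arm. I'll zoom in on the press.

```bash
cat > h.py <<'E'
import numpy as np, cv2
from workcell import manip
def ray(n,uv,c=None):
    c=c or manip.calibration(n); K=c["intrinsics"];T=c["world_to_cam"]
    d=(np.array(uv,float)-K[:2,2])/[K[0,0],K[1,1]]; s=d.copy()
    for _ in range(8): s=d/(1+c["k1"]*(s@s))
    R=T[:3,:3]; return -R.T@T[:3,3], R.T@np.r_[s,1]
def onz(n,uv,z,c=None):
    o,d=ray(n,uv,c); return o+d*(z-o[2])/d[2]
def proj(n,P,c=None):
    c=c or manip.calibration(n); K=c["intrinsics"];T=c["world_to_cam"]
    p=T[:3,:3]@np.asarray(P,float)+T[:3,3]; s=p[:2]/p[2]; s=s*(1+c["k1"]*(s@s)); return K[:2,:2]@s+K[:2,2]
E
python3 - <<'E'
from h import *
im=cv2.imread("pics/scene0.png"); cv2.imwrite("pics/crop1.png",cv2.resize(im[165:310,240:400],None,fx=4,fy=4,interpolation=cv2.INTER_CUBIC))
E
```

```text
(no output)
```

View pics/crop1.png

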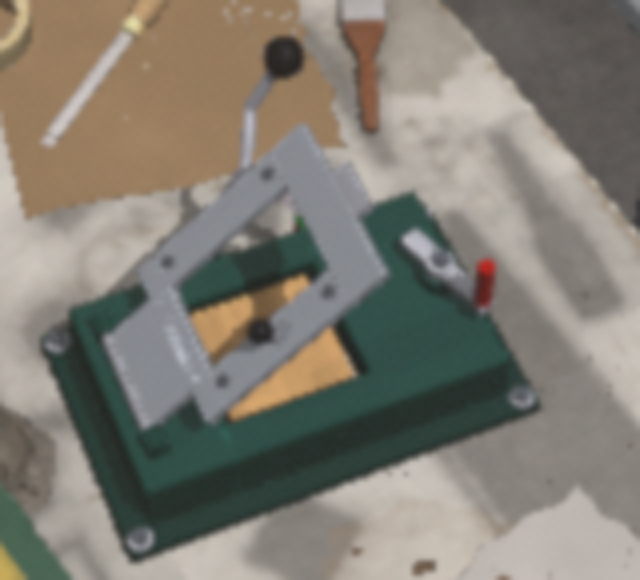

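The crop shows the ball centre at (284, 57), the latch pivot at (440, 260) and the red handle top at (487, 265). The frame's front corners are at (303, 127) and (387, 272), and the foot corners at (540, 408), (133, 560) and (45, 345). I'll fit the press pose to these.

```bash
cat > fit.py <<'E'
from h import *
from scipy.optimize import least_squares
S=manip.calibration("scene")
C=lambda u,v: np.array([u,v])/4-.125*3+[240,165]
def W(p,q): 
    c,s=np.cos(p[2]),np.sin(p[2]); return np.array([p[0]+c*q[0]-s*q[1],p[1]+s*q[0]+c*q[1],q[2]])
def model(p):
    x,y,yaw,th,la,cx,zp=p; r,h=.216,.005
    fx,fz=.108-r*np.cos(th)+h*np.sin(th),.068+r*np.sin(th)+h*np.cos(th)
    return [((284,57),(-.072,-.142,.188)),((440,259),(-.135,0,zp)),
     ((487,266),(-.135-.045*np.sin(la),.045*np.cos(la),.126)),
     ((303,127),(fx,-.07,fz)),((387,272),(fx,.07,fz)),
     ((540,407),(cx-.1625,.103,.008)),((133,560),(cx+.1625,.103,.006)),((44,345),(cx+.1625,-.103,.010)),((415,194),(cx-.141,-.085,.061)),((508,353),(cx-.141,.085,.061)),((150,494),(cx+.141,.085,.061))]
def res(p): return np.concatenate([proj("scene",W(p,q),S)-C(*u) for u,q in model(p)]+[[(p[6]-.082)*200,0]])
if __name__=="__main__":
    o=onz("scene",(315,248),.06); print(o)
    f=min((least_squares(res,[o[0],o[1],a,.6,.1,0,.08],loss="soft_l1") for a in(-1,0,1)),key=lambda f:f.cost)
    print(f.cost,f.x.round(4)); print(f.fun.reshape(-1,2).round(1)); np.save("p.npy",f.x)
    for n,q in dict(bar=(-.091,0,.073),ball=(-.072,-.142,.188),ballg=(-.147,-.142,.077),piv=(-.135,0,.108)).items(): print(n,W(f.x,q).round(4))
E
python3 fit.py
```

```text
[0.58565958 0.05448336 0.06      ]
7.051922108584396 [ 0.6088  0.0482 -0.1219  0.6645  0.3329 -0.0146  0.0847]
[[-0.4  0.3]
 [-0.2  0.5]
 [-0.2 -0.2]
 [ 0.3 -1.9]
 [ 0.2 -0.2]
 [ 1.2 -0.2]
 [ 0.1  1.1]
 [-1.1 -1.9]
 [-0.1 -1.6]
 [ 1.4  1.4]
 [-0.8  0.4]
 [ 0.5  0. ]]
bar [0.5185 0.0593 0.073 ]
ball [ 0.5201 -0.084   0.188 ]
ballg [ 0.4457 -0.0748  0.077 ]
piv [0.4748 0.0646 0.108 ]
```

The manual's scale: shifts go in shares of 50 mm. Converting my numbers, -0.04 m is -0.8.

```bash
cat > go.py <<'E'
# usage: go.py x y z (press frame, mm) -> tool-axis delta for TCP, and rotation to tool yaw
import sys
from fit import *
from scipy.spatial.transform import Rotation as R
p=np.load("p.npy"); s=manip.get_state(); T=R.from_quat(s["tool_rot"])
t=np.array(s["tcp_pos"])-[p[0],p[1],0]; c,n=np.cos(p[2]),np.sin(p[2])
print("t",round(s["clock"],2),"tcp press mm",(np.array([c*t[0]+n*t[1],-n*t[0]+c*t[1],t[2]])*1e3).round(1),"F",s["wrist_force"].round(1),"w",round(s["width"],4),"g",s["grip_force"])
D=R.from_matrix(np.array([[-c,-n,0],[-n,c,0],[0,0,-1]]).T).as_matrix() # tool x=-px, y=+py, z down
D=R.from_matrix(np.column_stack([[-c,-n,0],[-n,c,0],[0,0,-1]]))
print("rot",(T.inv()*D).as_rotvec().round(3),"j",s["joints"].round(2))
if len(sys.argv)>3:
    q=W(p,np.array(sys.argv[1:4],float)/1e3); print("world",q.round(3),"delta tool",T.inv().apply(q-s["tcp_pos"]).round(4))
E
python3 inch.py '{"motion":[[0, 0, -0.8, 0, 0, -0.15], [0, 0, -0.8, 0, 0, -0.15], [0, 0, 0, 0, 0, -0.15], [0, 0, 0, 0, 0, -0.15], [0, 0, 0, 0, 0, -0.15]]}' 0
python3 inch.py '{"motion":[[0, 0, 0, 0, 0, -0.15], [0, 0, 0, 0, 0, -0.15], [0, 0, 0, 0, 0, -0.15], [0, 0, 0, 0, 0, -0.15], [0, 0, 0, 0, 0, -0.15]]}'
python3 inch.py '{"motion":[[0, 0, 0, 0, 0, -0.15], [0, 0, 0, 0, 0, -0.15], [0, 0, 0, 0, 0, -0.15], [0, 0, 0, 0, 0, -0.15], [0, 0, 0, 0, 0, -0.15]]}'
python3 inch.py '{"motion":[[0, 0, 0, 0, 0, -0.15], [0, 0, 0, 0, 0, -0.15], [0, 0, 0, 0, 0, -0.034], [0, 0, 0, 0, 0, 0]]}'
python3 go.py -56 0 300
```

```text
clock: 0.6
tcp_pos: [0.2428, -0.5213, 0.3223]
tool_rot: [0.828, 0.561, 0.0, -0.0]
wrist_force: [-0.0, -0.6, 0.5]
width: 0.0124
grip_force: 0.0
clock: 1.1
tcp_pos: [0.2426, -0.521, 0.3217]
tool_rot: [0.564, 0.825, 0.0, -0.0]
wrist_force: [-0.5, 0.6, -0.2]
width: -0.0001
grip_force: 0.0
clock: 1.6
tcp_pos: [0.2426, -0.521, 0.3217]
tool_rot: [0.223, 0.975, 0.001, -0.0]
wrist_force: [-0.6, 0.9, -0.3]
width: -0.0001
grip_force: 0.0
clock: 2.0
tcp_pos: [0.2427, -0.521, 0.3218]
tool_rot: [0.061, 0.998, 0.001, -0.0]
wrist_force: [0.2, 0.2, 0.7]
width: 0.0002
grip_force: 0.0
t 2.0 tcp press mm [-294.2 -609.5  321.8] F [0.2 0.2 0.7] w 0.0002 g 0.0
rot [ 0.001 -0.    -0.   ] j [-1.25  0.38  0.28  1.48  0.   -1.12]
world [0.553 0.055 0.3  ] delta tool [-0.2382  0.6096  0.0223]
```

```bash

python3 inch.py '{"motion":[[-0.34, 0.872, 0, 0, 0, 0], [-0.34, 0.872, 0, 0, 0, 0], [-0.34, 0.872, 0, 0, 0, 0], [-0.34, 0.872, 0, 0, 0, 0], [-0.34, 0.872, 0, 0, 0, 0]]}' >/dev/null
python3 inch.py '{"motion":[[-0.34, 0.872, 0, 0, 0, 0], [-0.34, 0.872, 0, 0, 0, 0], [-0.34, 0.872, 0, 0, 0, 0], [-0.34, 0.872, 0, 0, 0, 0], [-0.34, 0.872, 0, 0, 0, 0]]}' >/dev/null
python3 inch.py '{"motion":[[-0.34, 0.872, 0, 0, 0, 0], [-0.34, 0.872, 0, 0, 0, 0], [-0.34, 0.872, 0, 0, 0, 0], [-0.34, 0.872, 0.4, 0, 0, 0], [0, 0, 0, 0, 0, 0]]}'
python3 go.py -56 0 215
python3 - <<'E'
from h import *
cv2.imwrite("pics/w1.png",manip.capture("wrist")[:,:,::-1])
E
```

```text
clock: 3.5
tcp_pos: [0.5534, 0.0596, 0.2994]
tool_rot: [0.058, 0.998, 0.001, -0.002]
wrist_force: [-0.6, -0.4, -0.5]
width: -0.0001
grip_force: 0.0
t 3.5 tcp press mm [-56.4   4.6 299.4] F [-0.6 -0.4 -0.5] w -0.0001 g 0.0
rot [ 0.001 -0.004  0.005] j [-0.01  0.34  0.17  1.41  0.    0.11]
world [0.553 0.055 0.215] delta tool [-0.0007 -0.0047  0.0843]
```

View pics/w1.png

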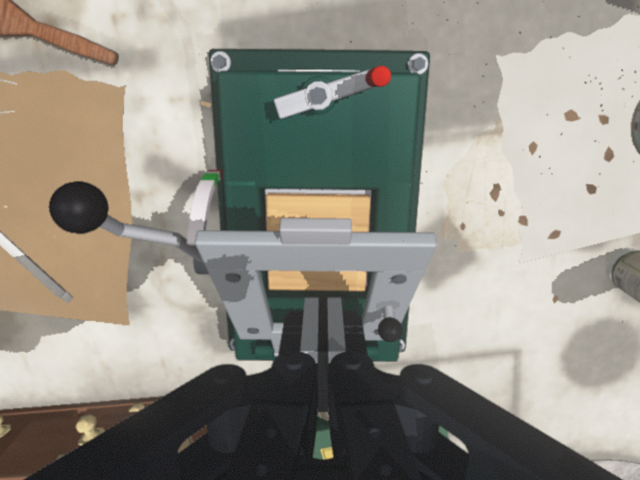

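The wrist view shows the ball at (79, 208), the latch pivot at (318, 95) and the red handle top at (378, 76). The frame's front bar is at about row 243, spanning columns 197 to 436. I'll refine the fit with this view.

```bash
cat > fit2.py <<'E'
from fit import *
import pickle
c=manip.calibration("wrist"); pickle.dump(c,open("c1.pkl","wb"))
im=cv2.imread("pics/w1.png").astype(int); b,g,r=im[...,0],im[...,1],im[...,2]
m=(r>120)&(g<70); m[:, :340]=0; m[120:]=0; v,u=np.nonzero(m); red=(u.mean(),v.mean()); print(red,m.sum())
m=(im.max(2)<70).astype(np.uint8); m[:160]=0;m[260:]=0;m[:,125:]=0
k=max(cv2.findContours(cv2.morphologyEx(m,2,np.ones((9,9),np.uint8)) if 0 else m,0,2)[0],key=cv2.contourArea); print(cv2.minEnclosingCircle(k))
e=cv2.fitEllipse(k)[0]; print(e)
def res2(p):
    M=model(p); L=[(e,M[0][1]),((318,95),M[1][1]),(red,M[2][1])]
    th=p[3]; 
    for h,v in((.005,0),):
        r_=.216; fx,fz=.108-r_*np.cos(th)+h*np.sin(th),.068+r_*np.sin(th)+h*np.cos(th)
        L+=[((198,233),(fx,-.07,fz)),((436,234),(fx,.07,fz))]
    return np.r_[res(p),np.concatenate([(proj("wrist",W(p,q),c)-u)/2 for u,q in L])]
f=least_squares(res2,np.load("p.npy"),loss="soft_l1"); print(f.cost,f.x.round(4)); print(f.fun.reshape(-1,2).round(1).tolist()); np.save("p.npy",f.x)
th=f.x[3]; print("bar",108-199*np.cos(th)+5*np.sin(th),68+199*np.sin(th)+5*np.cos(th))
E
python3 fit2.py; python3 go.py -56 0 215
```

```text
(np.float64(380.5615141955836), np.float64(75.53943217665615)) 317
((78.19355010986328, 208.3225860595703), 29.129058837890625)
(78.35856628417969, 207.05787658691406)
9.866767518876829 [ 0.6085  0.047  -0.1235  0.649   0.3154 -0.0146  0.0839]
[[-0.5, 0.0], [-0.3, 0.4], [-0.5, -0.3], [1.0, -1.8], [0.8, -0.2], [1.0, -0.4], [-0.1, 0.7], [-1.2, -2.3], [-0.1, -1.8], [1.2, 1.1], [-1.0, -0.0], [0.4, 0.0], [1.5, 0.1], [0.1, 0.2], [-0.1, -0.0], [-1.9, -0.1], [0.8, 0.0]]
bar -47.51899486084283 192.25716171502205
t 3.55 tcp press mm [-56.9   3.4 300.5] F [-0.3 -0.3 -0.2] w -0.0 g 0.0
rot [-0.    -0.004  0.005] j [-0.01  0.33  0.17  1.41 -0.    0.11]
world [0.553 0.054 0.215] delta tool [-0.0012 -0.0034  0.0855]
```

```bash

python3 inch.py '{"motion":[[-0.06, -0.06, 0.6, 0, 0, 0], [-0.08, 0, 0.6, 0, 0, 0], [0, 0, 0.48, 0, 0, 0], [0.06, 0, 0.12, 0, 0, 0], [0.06, 0, 0.16, 0, 0, 0]]}'
python3 inch.py '{"motion":[[0.08, 0, 0.2, 0, 0, 0], [0.08, 0, 0.2, 0, 0, 0], [0.08, 0, 0.2, 0, 0, 0], [0.1, 0, 0.2, 0, 0, 0], [0.08, 0, 0.2, 0, 0, 0]]}'
python3 inch.py '{"motion":[[0.06, 0, 0.2, 0, 0, 0], [0.06, 0, 0.2, 0, 0, 0], [0.06, 0, 0.2, 0, 0, 0], [0.04, 0, 0.2, 0, 0, 0], [0.04, 0, 0.2, 0, 0, 0]]}'
python3 go.py -91 0 83
```

```text
clock: 4.05
tcp_pos: [0.5531, 0.051, 0.2053]
tool_rot: [0.062, 0.998, -0.0, 0.0]
wrist_force: [-0.9, 0.6, 2.6]
width: -0.0
grip_force: 1.3
clock: 4.55
tcp_pos: [0.5327, 0.0542, 0.1551]
tool_rot: [0.061, 0.998, -0.0, 0.001]
wrist_force: [0.3, -0.6, 1.2]
width: -0.0001
grip_force: 0.4
clock: 5.05
tcp_pos: [0.5197, 0.056, 0.1039]
tool_rot: [0.061, 0.998, -0.0, 0.0]
wrist_force: [0.1, 0.2, 1.2]
width: 0.0004
grip_force: 0.3
t 5.05 tcp press mm [-89.2  -2.  103.9] F [0.1 0.2 1.2] w 0.0004 g 0.3298692824319005
rot [-0.     0.     0.002] j [-0.01  0.36 -0.32  0.89 -0.    0.11]
world [0.518 0.058 0.083] delta tool [0.0018 0.002  0.0209]
```

```bash

python3 inch.py '{"motion":[[0.02, 0, 0.16, 0, 0, 0], [0.02, 0, 0.14, 0, 0, 0], [0, 0, 0.1, 0, 0, 0], [0, 0, 0.06, 0, 0, 0], [0, 0, 0, 0, 0, 0]]}'
python3 go.py -91 0 83
```

```text
clock: 5.55
tcp_pos: [0.5173, 0.0563, 0.0837]
tool_rot: [0.061, 0.998, -0.0, 0.0]
wrist_force: [-6.7, 0.4, 19.4]
width: 0.0002
grip_force: 9.4
t 5.55 tcp press mm [-91.7  -2.   83.7] F [-6.7  0.4 19.4] w 0.0002 g 9.436265635304153
rot [-0.     0.     0.002] j [-0.01  0.37 -0.36  0.84 -0.    0.11]
world [0.518 0.058 0.083] delta tool [-0.0007  0.002   0.0007]
```

```bash

python3 inch.py '{"motion":[[0, 0, -0.6, 0, 0, 0], [0, 0, -0.8, 0, 0, 0], [0.2, 0, -0.8, 0, 0, 0], [0.6, 0.4, 0, 0, 0, 0], [0.4, 0.4, 0, 0, 0, 0]]}' .05 25
python3 inch.py '{"motion":[[0, 0, 0, 0, 0, 0], [0, 0, 0, 0, 0, 0]]}'
python3 go.py -149 43 100
python3 - <<'E'
from h import *
cv2.imwrite("pics/w2.png",manip.capture("wrist")[:,:,::-1])
E
```

```text
clock: 6.05
tcp_pos: [0.4631, 0.1036, 0.1932]
tool_rot: [0.062, 0.998, 0.0, 0.001]
wrist_force: [-0.5, 0.8, -1.0]
width: 0.0503
grip_force: 0.0
clock: 6.25
tcp_pos: [0.4629, 0.1034, 0.1916]
tool_rot: [0.06, 0.998, -0.0, 0.0]
wrist_force: [-0.3, 0.2, -0.0]
width: 0.0499
grip_force: 0.0
t 6.25 tcp press mm [-151.5   38.1  191.6] F [-0.3  0.2 -0. ] w 0.0499 g 0.0
rot [-0.     0.     0.003] j [ 0.09  0.2  -0.3   1.07 -0.    0.21]
world [0.466 0.108 0.1  ] delta tool [-0.0024  0.0049  0.0916]
```

View pics/w2.png

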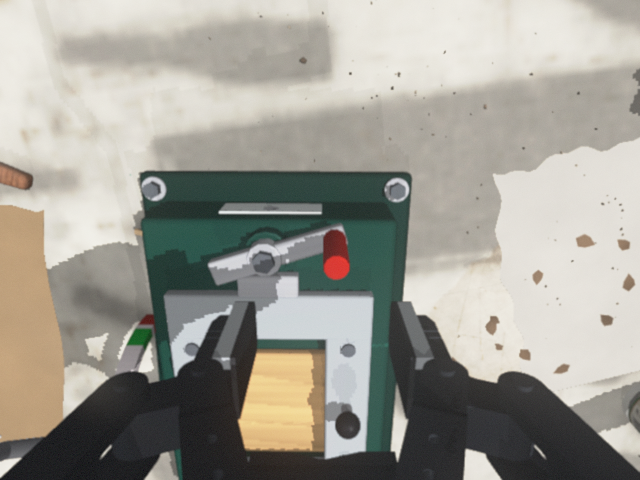

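The wrist view shows the frame shut and the latch still free, with its handle top at (336, 268). I'll descend and grip the post.

```bash

python3 inch.py '{"motion":[[-0.04, 0.1, 0.6, 0, 0, 0], [0, 0, 0.6, 0, 0, 0], [0, 0, 0.58, 0, 0, 0], [0, 0, 0, 0, 0, 0]]}'
python3 inch.py '{"motion":[[0, 0, 0, 0, 0, 0], [0, 0, 0, 0, 0, 0], [0, 0, 0, 0, 0, 0], [0, 0, 0, 0, 0, 0]]}' 0 25
python3 go.py -149 43 103
```

```text
clock: 6.7
tcp_pos: [0.4628, 0.1069, 0.0989]
tool_rot: [0.061, 0.998, -0.001, -0.004]
wrist_force: [-0.3, -0.0, 0.5]
width: 0.05
grip_force: 0.0
clock: 7.1
tcp_pos: [0.4673, 0.1096, 0.1044]
tool_rot: [0.06, 0.998, 0.002, 0.002]
wrist_force: [0.5, 5.6, -0.7]
width: 0.0129
grip_force: 25.4
t 7.1 tcp press mm [-147.9   44.8  104.4] F [ 0.5  5.6 -0.7] w 0.0129 g 25.391545593738556
rot [0.005 0.003 0.002] j [ 0.1   0.28 -0.44  0.85  0.    0.22]
world [0.466 0.108 0.103] delta tool [ 0.0011 -0.0018  0.0014]
```

```bash

python3 inch.py '{"motion":[[0.106, -0.04, 0, 0, 0, 0], [0.098, -0.052, 0, 0, 0, 0], [0.092, -0.066, 0, 0, 0, 0], [0.084, -0.074, 0, 0, 0, 0], [0.072, -0.086, 0, 0, 0, 0]]}'
python3 inch.py '{"motion":[[0.062, -0.094, 0, 0, 0, 0], [0.05, -0.1, 0, 0, 0, 0], [0.038, -0.108, 0, 0, 0, 0], [0.024, -0.114, 0, 0, 0, 0], [0.008, -0.126, 0, 0, 0, 0]]}'
python3 inch.py '{"motion":[[0, -0.06, 0, 0, 0, 0], [0, -0.04, 0, 0, 0, 0], [0, 0, 0, 0, 0, 0]]}'
python3 go.py -180 0 103
```

```text
clock: 7.6
tcp_pos: [0.4416, 0.0989, 0.1044]
tool_rot: [0.059, 0.998, 0.005, 0.001]
wrist_force: [-2.9, 13.9, 3.9]
width: 0.0132
grip_force: 26.3
clock: 8.1
tcp_pos: [0.4274, 0.0715, 0.1039]
tool_rot: [0.06, 0.998, 0.003, -0.001]
wrist_force: [-9.2, 8.0, 5.6]
width: 0.0131
grip_force: 26.3
clock: 8.4
tcp_pos: [0.4272, 0.0708, 0.1039]
tool_rot: [0.059, 0.998, 0.009, -0.001]
wrist_force: [-4.9, 22.4, 5.1]
width: 0.0133
grip_force: 27.2
t 8.4 tcp press mm [-182.9    1.3  103.9] F [-4.9 22.4  5.1] w 0.0133 g 27.172710299491882
rot [ 0.017 -0.003  0.006] j [ 0.01  0.19 -0.55  0.83  0.02  0.12]
world [0.43  0.069 0.103] delta tool [-0.0029 -0.0013  0.0009]
```

```bash

python3 inch.py '{"motion":[[0, 0.06, 0, 0, 0, 0], [0, 0, 0, 0, 0, 0], [0, 0, 0, 0, 0, 0], [0, 0, -0.6, 0, 0, 0], [0, 0, -0.8, 0, 0, 0]]}' .06
python3 inch.py '{"motion":[[0, 0, -0.9, 0, 0, 0], [0, 0, -0.9, 0, 0, 0], [0, -0.4, -0.8, 0, 0, 0], [-0.5, -0.8, 0, 0, 0, 0], [-0.5, -0.8, 0, 0, 0, 0]]}' 
python3 inch.py '{"motion":[[-0.5, -0.8, 0, 0, 0, 0], [-0.5, -0.02, 0, 0, 0, 0], [-0.2, 0, 0, 0, 0, 0], [0, 0, 0, 0, 0, 0]]}' .06
python3 go.py -72 -142 196
python3 - <<'E'
from h import *
cv2.imwrite("pics/w3.png",manip.capture("wrist")[:,:,::-1])
cv2.imwrite("pics/s3.png",manip.capture("scene")[:,:,::-1])
E
```

```text
clock: 8.9
tcp_pos: [0.427, 0.0666, 0.1722]
tool_rot: [0.061, 0.998, -0.0, -0.002]
wrist_force: [0.9, 0.3, 0.3]
width: 0.0599
grip_force: 0.0
clock: 9.4
tcp_pos: [0.4677, -0.0398, 0.3054]
tool_rot: [0.06, 0.998, -0.001, 0.003]
wrist_force: [0.7, 1.0, 0.1]
width: 0.0602
grip_force: 0.0
clock: 9.8
tcp_pos: [0.5214, -0.0866, 0.3024]
tool_rot: [0.061, 0.998, -0.0, -0.0]
wrist_force: [0.1, -0.1, -0.8]
width: 0.0601
grip_force: 0.0
t 9.8 tcp press mm [ -70.  -143.3  302.4] F [ 0.1 -0.1 -0.8] w 0.0601 g 0.0
rot [-0.    -0.     0.001] j [-0.28  0.27  0.09  1.39 -0.   -0.16]
world [ 0.52  -0.085  0.196] delta tool [0.0019 0.0013 0.1064]
```

View pics/w3.png

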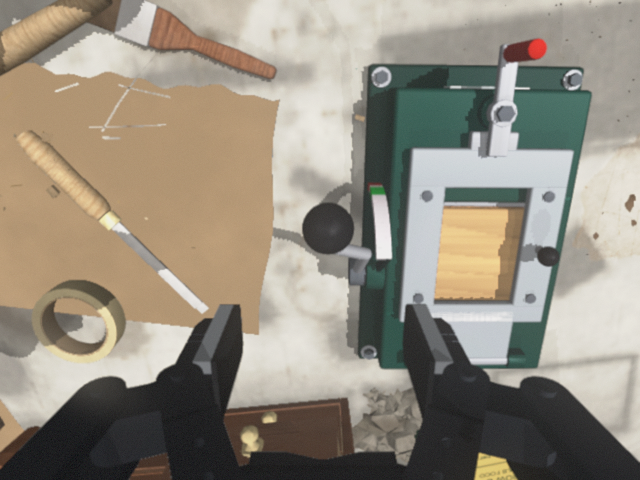

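The wrist view shows the frame shut and the tongue over the lip at about (493, 145). The ball is at (328, 229), and the crank elbow is near (366, 256).

```bash
python3 - <<'E'
from fit import *
p=np.load("p.npy"); c=manip.calibration("wrist")
def tri(a,b):
    (o1,d1),(o2,d2)=ray("scene",a,S),ray("wrist",b,c)
    A=np.column_stack([d1,-d2]); s=np.linalg.lstsq(A,o2-o1,rcond=None)[0]; P=o1+s[0]*d1;Q=o2+s[1]*d2
    t=(P+Q)/2-[p[0],p[1],0]; C,n=np.cos(p[2]),np.sin(p[2])
    return [C*t[0]+n*t[1],-n*t[0]+C*t[1],t[2]],np.linalg.norm(P-Q)
print("ball",tri(C(284,57),(328,229))); print("kink",tri(C(248,110),(366,256)))
E
```

```text
ball ([np.float64(-0.0728763205089505), np.float64(-0.1389849748217985), np.float64(0.19051592912040669)], np.float64(0.0012367960888209632))
kink ([np.float64(-0.04107871855362949), np.float64(-0.1161276887326828), np.float64(0.16847572670057837)], np.float64(0.013221948746870368))
```

```bash

python3 inch.py '{"motion":[[0.08, 0.04, 0.8, 0, 0, 0], [0, 0, 0.8, 0, 0, 0], [0, 0, 0.5, 0, 0, 0], [0, 0, 0.32, 0, 0, 0], [0, 0, 0, 0, 0, 0]]}'
python3 inch.py '{"motion":[[0, 0, 0, 0, 0, 0], [0, 0, 0, 0, 0, 0], [0, 0, 0, 0, 0, 0], [0, 0, 0, 0, 0, 0]]}' 0 80
python3 go.py -73 -141 181
python3 - <<'E'
from h import *
cv2.imwrite("pics/w4.png",manip.capture("wrist")[:,:,::-1])
E
```

```text
clock: 10.4
tcp_pos: [0.5139, -0.0821, 0.1796]
tool_rot: [0.06, 0.998, 0.0, -0.003]
wrist_force: [-0.9, 0.1, -0.7]
width: 0.0602
grip_force: 0.0
clock: 10.8
tcp_pos: [0.5176, -0.0831, 0.1838]
tool_rot: [0.06, 0.998, 0.0, 0.001]
wrist_force: [-2.0, 2.8, 6.2]
width: 0.0285
grip_force: 78.3
t 10.8 tcp press mm [ -74.2 -140.2  183.8] F [-2.   2.8  6.2] w 0.0285 g 78.33065986633301
rot [0.001 0.003 0.002] j [-0.28  0.3  -0.19  1.08  0.   -0.16]
world [ 0.519 -0.084  0.181] delta tool [-0.0012 -0.0008  0.0028]
```

View pics/w4.png

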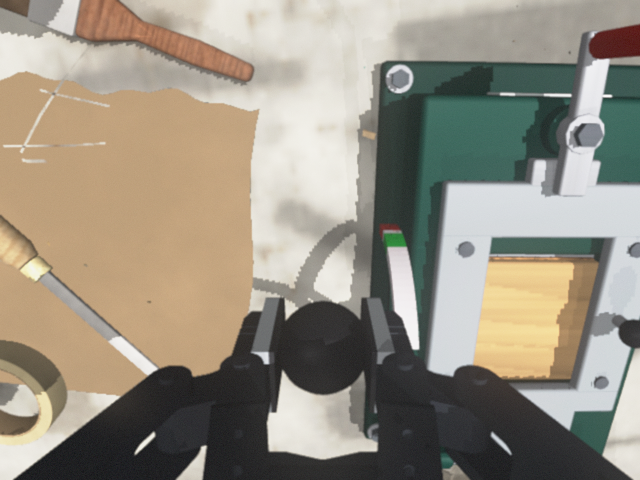

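The ball sits centred between the pads at (322, 348), and the arm is clear of the fingers. I'll pull it along the arc.

```bash

python3 inch.py '{"motion":[[0.138, 0, 0.1, 0, 0, 0], [0.138, 0, 0.1, 0, 0, 0], [0.128, 0, 0.112, 0, 0, 0], [0.128, 0, 0.112, 0, 0, 0], [0, 0, 0, 0, 0, 0]]}'
python3 go.py 
python3 inch.py '{"motion":[[0.116, 0, 0.124, 0, 0, 0], [0.116, 0, 0.124, 0, 0, 0], [0.104, 0, 0.136, 0, 0, 0], [0.104, 0, 0.136, 0, 0, 0], [0, 0, 0, 0, 0, 0]]}'
python3 go.py 
python3 inch.py '{"motion":[[0.09, 0, 0.144, 0, 0, 0], [0.09, 0, 0.144, 0, 0, 0], [0.074, 0, 0.154, 0, 0, 0], [0.074, 0, 0.154, 0, 0, 0], [0, 0, 0, 0, 0, 0]]}'
python3 go.py -139 -141 107
python3 - <<'E'
from h import *
cv2.imwrite("pics/w5.png",manip.capture("wrist")[:,:,::-1])
E
```

```text
clock: 11.35
tcp_pos: [0.4927, -0.08, 0.1634]
tool_rot: [0.06, 0.998, 0.0, 0.003]
wrist_force: [0.1, 4.6, 10.6]
width: 0.0287
grip_force: 81.0
t 11.35 tcp press mm [ -99.3 -140.2  163.4] F [ 0.1  4.6 10.6] w 0.0287 g 81.03201985359192
rot [0.001 0.007 0.004] j [-0.29  0.26 -0.29  1.01  0.   -0.17]
clock: 11.85
tcp_pos: [0.46, -0.0757, 0.1347]
tool_rot: [0.061, 0.998, 0.001, -0.007]
wrist_force: [-50.0, 5.5, 50.6]
width: 0.019
grip_force: 51.7
t 11.85 tcp press mm [-132.2 -140.1  134.7] F [-50.    5.5  50.6] w 0.019 g 51.65993392467499
rot [ 0.001 -0.015  0.001] j [-0.3   0.24 -0.4   0.94 -0.   -0.18]
clock: 12.35
tcp_pos: [0.4514, -0.0756, 0.1035]
tool_rot: [0.061, 0.998, 0.0, -0.001]
wrist_force: [-0.3, -0.2, 0.4]
width: 0.0001
grip_force: 0.0
t 12.35 tcp press mm [-140.8 -141.   103.5] F [-0.3 -0.2  0.4] w 0.0001 g 0.0
rot [ 0.    -0.002  0.002] j [-0.3   0.24 -0.49  0.84 -0.   -0.18]
world [ 0.453 -0.076  0.107] delta tool [-0.0018 -0.     -0.0035]
```

View pics/w5.png

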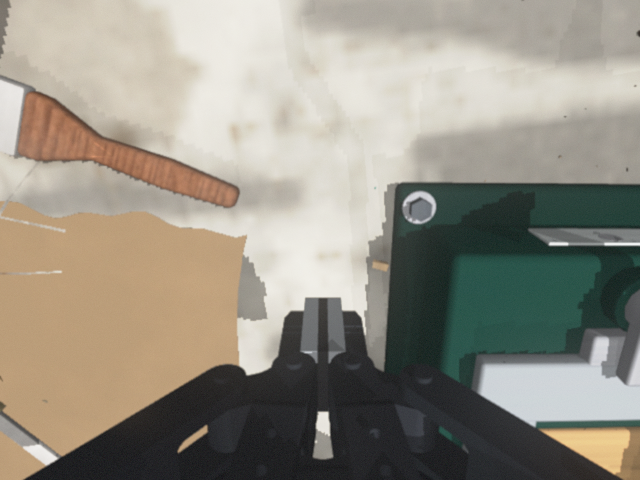

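The fingers have slipped off the ball: the view shows them shut and empty. The diagonal crank arm probably wedged against the inner pad. I'll back off, look again, and regrip higher, farther out and yawed along the arm.

```bash

python3 inch.py '{"motion":[[0.6, 0, 0, 0, 0, 0], [0.2, 0, -0.9, 0, 0, 0], [0, 0, -1, 0, 0, 0], [0, 0, -1, 0, 0, 0], [0, 0, -1, 0, 0, 0]]}'
python3 inch.py '{"motion":[[-0.9, 0, 0, 0, 0, 0], [-0.9, 0, 0, 0, 0, 0], [-0.4, 0, 0, 0, 0, 0], [0, 0, 0, 0, 0, 0]]}' .06
python3 go.py -78 -141 190
python3 - <<'E'
from h import *
cv2.imwrite("pics/w6.png",manip.capture("wrist")[:,:,::-1])
E
```

```text
clock: 12.9
tcp_pos: [0.4126, -0.0709, 0.302]
tool_rot: [0.061, 0.998, -0.0, 0.001]
wrist_force: [1.1, -0.8, -0.6]
width: 0.0002
grip_force: 0.0
clock: 13.3
tcp_pos: [0.5246, -0.0848, 0.2991]
tool_rot: [0.061, 0.998, -0.0, 0.0]
wrist_force: [-0.6, 0.1, -0.1]
width: 0.058
grip_force: 0.0
t 13.3 tcp press mm [ -67.1 -141.1  299.1] F [-0.6  0.1 -0.1] w 0.058 g 0.0
rot [-0.     0.001  0.002] j [-0.28  0.28  0.09  1.38 -0.   -0.16]
world [ 0.514 -0.083  0.19 ] delta tool [0.011  0.0002 0.109 ]
```

View pics/w6.png

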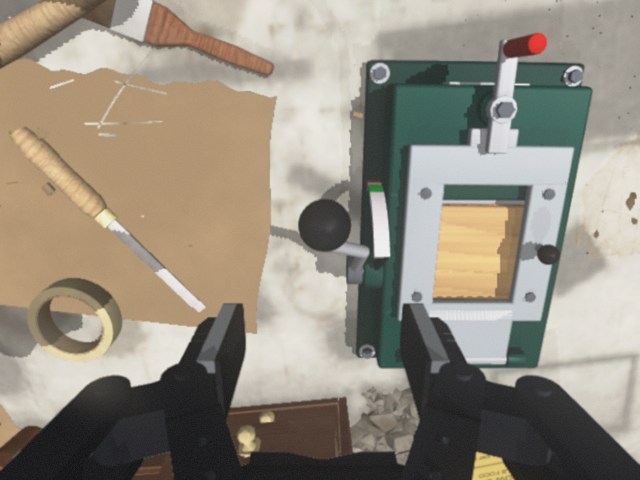

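The view shows the lever back at rest with its ball at (325, 225). The frame and latch are undisturbed. I'll work out the crank geometry.

```bash
python3 - <<'E'
from fit import *
p=np.load("p.npy"); c=manip.calibration("wrist"); Cc,n=np.cos(p[2]),np.sin(p[2])
M=np.array([[Cc,n,0],[-n,Cc,0],[0,0,1]])
for uv in((325,225),(352,243),(370,252),(358,283)):
    o,d=ray("wrist",uv,c); o=M@(o-[p[0],p[1],0]); d=M@d
    N=np.array([np.sin(1),0,np.cos(1)]); P=o+d*(N@(np.array([.02,0,.045])-o))/(N@d)
    print(uv,(P*1e3).round(1),"rho",np.hypot(P[0]-.02,P[2]-.045))
E
```

```text
(325, 225) [ -75.4 -139.1  193.6] rho 0.17662466389986659
(352, 243) [ -48.7 -119.8  152.1] rho 0.1272395228285087
(370, 252) [ -31.2 -103.6  124.7] rho 0.09468043358400198
(358, 283) [ 75.2 -96.7 -40.9] rho 0.10209517068750196
```

The manual's scale: shifts go in shares of 50 mm. Converting my numbers, 0.0103 m is 0.206, 0.03 m is 0.6.

```bash

python3 inch.py '{"motion":[[0, 0, 0, 0, 0, -0.15], [0, 0, 0, 0, 0, -0.15], [0, 0, 0, 0, 0, -0.15], [0.206, 0.08, 0.6, 0, 0, 0], [0, 0, 0.6, 0, 0, 0]]}'
python3 inch.py '{"motion":[[0, 0, 0.6, 0, 0, 0], [0, 0, 0.4, 0, 0, 0], [0, 0, 0, 0, 0, 0]]}'
python3 inch.py '{"motion":[[0, 0, 0, 0, 0, 0], [0, 0, 0, 0, 0, 0], [0, 0, 0, 0, 0, 0], [0, 0, 0, 0, 0, 0]]}' 0 80
python3 go.py -78 -142 189
```

```text
clock: 13.85
tcp_pos: [0.5097, -0.0838, 0.2404]
tool_rot: [-0.163, 0.987, -0.001, 0.001]
wrist_force: [1.1, 0.2, -0.6]
width: 0.0598
grip_force: 0.0
clock: 14.15
tcp_pos: [0.5073, -0.083, 0.1872]
tool_rot: [-0.163, 0.987, 0.001, -0.003]
wrist_force: [-1.0, 0.2, 0.4]
width: 0.0601
grip_force: 0.0
clock: 14.55
tcp_pos: [0.5119, -0.0859, 0.1922]
tool_rot: [-0.163, 0.987, -0.003, 0.001]
wrist_force: [-3.0, -3.0, 3.3]
width: 0.0275
grip_force: 78.6
t 14.55 tcp press mm [ -79.5 -143.8  192.2] F [-3.  -3.   3.3] w 0.0275 g 78.5654890537262
rot [-0.005  0.003  0.45 ] j [-0.29  0.28 -0.19  1.1  -0.   -0.61]
world [ 0.514 -0.084  0.189] delta tool [-0.0022  0.001   0.0032]
```

```bash

python3 inch.py '{"motion":[[0, 0, 0, 0, 0, 0], [0, 0, 0, 0, 0, 0], [-0.12, 0, 0.18, 0, 0, 0], [0, 0, 0, 0, 0, 0], [0, 0, 0, 0, 0, 0]]}' .05
python3 go.py
python3 inch.py '{"motion":[[0, 0, 0, 0, 0, 0], [0, 0, 0, 0, 0, 0], [0, 0, 0, 0, 0, 0], [0, 0, 0, 0, 0, 0], [0, 0, 0, 0, 0, 0]]}' 0 60
python3 go.py
python3 - <<'E'
from h import *
cv2.imwrite("pics/w7.png",manip.capture("wrist")[150:450,120:520,::-1])
E
```

```text
clock: 15.05
tcp_pos: [0.5163, -0.0815, 0.18]
tool_rot: [-0.164, 0.987, 0.0, -0.001]
wrist_force: [0.3, -0.8, 0.2]
width: 0.0503
grip_force: 0.0
t 15.05 tcp press mm [ -75.7 -138.9  180. ] F [ 0.3 -0.8  0.2] w 0.0503 g 0.0
rot [ 0.001 -0.001  0.452] j [-0.28  0.3  -0.19  1.08  0.   -0.61]
clock: 15.55
tcp_pos: [0.5173, -0.0841, 0.1813]
tool_rot: [-0.163, 0.987, -0.003, 0.0]
wrist_force: [0.9, -6.0, 0.0]
width: 0.0293
grip_force: 59.1
t 15.55 tcp press mm [ -74.4 -141.3  181.3] F [ 0.9 -6.   0. ] w 0.0293 g 59.09639239311218
rot [-0.005  0.001  0.45 ] j [-0.28  0.3  -0.19  1.08 -0.   -0.61]
```

View pics/w7.png

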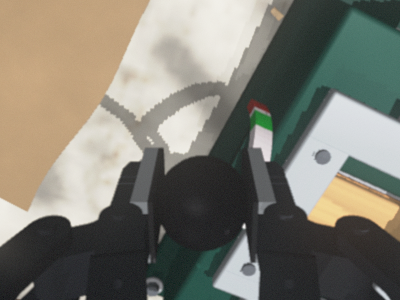

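The ball is now centred between the pads at crop (203, 203), with no vertical load. I'll pull again, checking the force as I go.

```bash

python3 inch.py '{"motion":[[0.124, 0.06, 0.1, 0, 0, 0], [0.124, 0.06, 0.1, 0, 0, 0], [0, 0, 0, 0, 0, 0]]}' - 80
python3 go.py
python3 inch.py '{"motion":[[0.116, 0.056, 0.112, 0, 0, 0], [0.116, 0.056, 0.112, 0, 0, 0], [0, 0, 0, 0, 0, 0]]}' 
python3 go.py
python3 inch.py '{"motion":[[0.104, 0.05, 0.124, 0, 0, 0], [0, 0, 0, 0, 0, 0]]}' 
python3 go.py
```

```text
clock: 15.9
tcp_pos: [0.5064, -0.0829, 0.1736]
tool_rot: [-0.163, 0.987, -0.004, 0.004]
wrist_force: [3.0, -3.8, 9.7]
width: 0.0285
grip_force: 79.3
t 15.9 tcp press mm [ -85.3 -141.4  173.6] F [ 3.  -3.8  9.7] w 0.0285 g 79.2640471458435
rot [-0.008  0.008  0.451] j [-0.28  0.28 -0.24  1.04 -0.   -0.61]
clock: 16.2
tcp_pos: [0.493, -0.0821, 0.1616]
tool_rot: [-0.164, 0.986, -0.005, 0.003]
wrist_force: [1.7, -8.9, 3.8]
width: 0.0284
grip_force: 83.6
t 16.2 tcp press mm [ -98.8 -142.3  161.6] F [ 1.7 -8.9  3.8] w 0.0284 g 83.58744263648987
rot [-0.009  0.006  0.454] j [-0.29  0.26 -0.3   1.   -0.01 -0.62]
clock: 16.4
tcp_pos: [0.4854, -0.0826, 0.1555]
tool_rot: [-0.164, 0.986, -0.006, 0.0]
wrist_force: [-3.3, -12.9, 9.5]
width: 0.0281
grip_force: 80.6
t 16.4 tcp press mm [-106.2 -143.8  155.5] F [ -3.3 -12.9   9.5] w 0.0281 g 80.62873363494873
rot [-0.012  0.001  0.453] j [-0.29  0.25 -0.32  0.99 -0.01 -0.62]
```

```bash

python3 inch.py '{"motion":[[0.026, -0.054, 0, 0, 0, 0], [0, 0, 0, 0, 0, 0]]}' 
python3 go.py
python3 - <<'E'
from fit import *
p=np.load("p.npy")
im=manip.capture("scene"); cv2.imwrite("pics/s8.png",im[:,:,::-1])
# expected ball px vs t; dark blobs nearby
for t in(.15,.25,.35): print(t,proj("scene",W(p,(.02-.17*np.cos(1-t),-.142,.045+.17*np.sin(1-t))),S).round(1))
x=im[160:215,290:345].max(2); print("\n".join("".join("#" if v<45 else "+" if v<75 else "." for v in r) for r in x[::1]))
E
```

```text
clock: 16.6
tcp_pos: [0.4856, -0.0829, 0.1558]
tool_rot: [-0.165, 0.986, -0.003, 0.002]
wrist_force: [-2.3, -3.8, 11.3]
width: 0.0283
grip_force: 81.1
t 16.6 tcp press mm [-106.  -144.   155.8] F [-2.3 -3.8 11.3] w 0.0283 g 81.07466697692871
rot [-0.005  0.004  0.454] j [-0.3   0.25 -0.32  0.99 -0.   -0.63]
0.15 [316.7 180.3]
0.25 [320.5 181.8]
0.35 [323.9 183.6]
...............+###++#####################++...........
...............+##+..+#####################+...........
................##....#####################++..........
................+#....##################+++++..........
................+#+..+#########+########++.++..........
.................+++++#################++..............
.................+##############+#######++.............
..................##############+#######++.............
..................+##############+#######+.............
.....................+######+++##########++............
......................+#####+..+########++++......+....
.......................#####+..+########+.+++.....+....
.......................+####++++####+###+..+++.........
......
[... 1645 characters left out ...]
............................
.......................................................
.......................................................
.......................................................
.......................................................
.......................................................
.......................................................
.......................................................
.......................................................
.......................................................
.......................................................
...........++..........................................
..........+++..........................................
```

```bash

python3 inch.py '{"motion":[[0.108, 0.04, 0.124, 0, 0, 0], [0, 0, 0, 0, 0, 0]]}' 
python3 go.py
python3 inch.py '{"motion":[[0.098, 0.036, 0.136, 0, 0, 0], [0, 0, 0, 0, 0, 0]]}' 
python3 go.py
```

```text
clock: 16.85
tcp_pos: [0.4764, -0.0829, 0.1482]
tool_rot: [-0.163, 0.987, -0.003, -0.002]
wrist_force: [-8.3, -11.0, 5.4]
width: 0.0269
grip_force: 104.4
t 16.85 tcp press mm [-115.1 -145.1  148.2] F [ -8.3 -11.    5.4] w 0.0269 g 104.35884118080139
rot [-0.006 -0.003  0.452] j [-0.3   0.25 -0.35  0.97 -0.01 -0.63]
clock: 17.05
tcp_pos: [0.4696, -0.0824, 0.1404]
tool_rot: [-0.164, 0.986, -0.002, -0.003]
wrist_force: [-10.2, -8.6, 11.5]
width: 0.0271
grip_force: 96.7
t 17.05 tcp press mm [-122.  -145.5  140.4] F [-10.2  -8.6  11.5] w 0.0271 g 96.69781923294067
rot [-0.004 -0.006  0.453] j [-0.3   0.24 -0.38  0.95 -0.01 -0.63]
```

```bash

python3 inch.py '{"motion":[[-0.072, -0.034, 0.06, 0, 0, 0], [-0.04, -0.04, 0.02, 0, 0, 0], [0, 0, 0, 0, 0, 0]]}' - 70
python3 go.py
```

```text
clock: 17.35
tcp_pos: [0.4663, -0.0821, 0.1358]
tool_rot: [-0.164, 0.986, 0.001, -0.012]
wrist_force: [-36.5, -3.5, 35.1]
width: 0.0266
grip_force: 103.4
t 17.35 tcp press mm [-125.3 -145.6  135.8] F [-36.5  -3.5  35.1] w 0.0266 g 103.43834638595581
rot [-0.    -0.025  0.454] j [-0.3   0.26 -0.37  0.96 -0.01 -0.63]
```

```bash

python3 inch.py '{"motion":[[0.09, 0.04, -0.06, 0, 0, 0], [0, 0, 0, 0, 0, 0]]}' - 80
python3 go.py
python3 inch.py '{"motion":[[0.05, 0.02, -0.04, 0, 0, 0], [0, 0, 0, 0, 0, 0]]}'
python3 go.py
```

```text
clock: 17.55
tcp_pos: [0.4694, -0.0825, 0.14]
tool_rot: [-0.164, 0.986, -0.001, -0.005]
wrist_force: [-16.8, -4.5, 17.9]
width: 0.0265
grip_force: 98.0
t 17.55 tcp press mm [-122.2 -145.6  140. ] F [-16.8  -4.5  17.9] w 0.0265 g 98.0335521697998
rot [-0.002 -0.009  0.453] j [-0.3   0.25 -0.38  0.96 -0.01 -0.63]
clock: 17.75
tcp_pos: [0.471, -0.0826, 0.1422]
tool_rot: [-0.164, 0.986, -0.001, -0.001]
wrist_force: [-5.6, -4.2, 6.9]
width: 0.0267
grip_force: 94.6
t 17.75 tcp press mm [-120.5 -145.5  142.2] F [-5.6 -4.2  6.9] w 0.0267 g 94.59327578544617
rot [-0.002 -0.001  0.453] j [-0.3   0.24 -0.38  0.95 -0.   -0.63]
```

```bash
cat > ball.py <<'E'
from h import *
def hough(g,tag):
    x=cv2.GaussianBlur(g[260:440,250:400],(5,5),0)
    x=cv2.convertScaleAbs(x,alpha=3)
    h=cv2.HoughCircles(x,cv2.HOUGH_GRADIENT,1,20,param1=60,param2=12,minRadius=36,maxRadius=52)
    print(tag,None if h is None else (h[0,:4]+[250,260,0]).tolist())
if __name__=="__main__":
    a=cv2.imread("pics/w4.png",0); hough(a,"w4 (322,348)")
    b=np.zeros((480,640),np.uint8); b[150:450,120:520]=cv2.imread("pics/w7.png",0); hough(b,"w7 (323,353)")
    im=manip.capture("wrist"); cv2.imwrite("pics/w8.png",im[:,:,::-1]); hough(cv2.cvtColor(im,cv2.COLOR_RGB2GRAY),"now")
    g=im[290:420:4,270:380:2].max(2); print("\n".join("".join("#" if v<20 else "+" if v<32 else "-" if v<60 else "." for v in r) for r in g))
E
python3 ball.py
```

```text
w4 (322,348) [[322.5, 346.5, 44.400001525878906], [327.5, 385.5, 49.20000076293945]]
w7 (323,353) [[326.5, 353.5, 49.099998474121094]]
now [[323.5, 389.5, 49.20000076293945]]
.............................................----------
...........................................------------
..........................................-----........
.......-.................................------........
.......-................................--------.......
......---..............................---------.......
.....----.............................-----------......
.....----...........................-------------......
....-----..........................--------------......
....-----.........................----------------.....
....-----........................-----------------.....
...------.......................-------....--------....
...------.....................--------......-------....
..-------...........------------------......-------....
..-------.......----------------------......--------...
.--------....----------------------------....-------...
..------...------------------
[... 222 characters left out ...]
---------------+-++---------
-----------------------------------------+-+-----------
-----------------------------------------+-++-+--------
-------------------------------------+--+++-+-+--------
--------------------------------------------+----------
--------------------------------------+----------------
------------------------------------------+------------
------+--+------------------------------+-+------------
-----+--------------------------------------+----------
-..------+-----------------------------------+-----.---
-....------------------------------------------..-..---
-..-...+--------------------------+-----------...------
-----.---------------------------------------...-------
```

```bash
python3 - <<'E'
from fit import *
p=np.load("p.npy"); c=manip.calibration("wrist"); Cc,n=np.cos(p[2]),np.sin(p[2]); M=np.array([[Cc,n,0],[-n,Cc,0],[0,0,1]])
for uv in((323.5,389.5),(323.5,353.5)):
    o,d=ray("wrist",uv,c); o=M@(o-[p[0],p[1],0]); d=M@d/np.linalg.norm(d)
    print(uv,"cam",(o*1e3).round(0),"dir",d.round(2))
    # points on the ray: lateral/scale: radius 49px -> range
    r=16/49*c["intrinsics"][0,0]; print(c["intrinsics"][0,0],"range",r)
    for z in(130,140,150,160,170): print(z,((o+d*(z/1e3-o[2])/d[2])*1e3).round(1),end=" ")
    print()
for t in np.arange(.1,.6,.1): print(t.round(2),proj("wrist",W(p,(.02-.17*np.cos(1-t),-.144,.045+.17*np.sin(1-t))),c).round(0))
E
```

```text
(323.5, 389.5) cam [-195. -182.  274.] dir [ 0.57  0.28 -0.77]
424.3124368527591 range 138.55099978865601
130 [ -89.5 -129.6  130. ] 140 [ -96.9 -133.2  140. ] 150 [-104.2 -136.8  150. ] 160 [-111.5 -140.4  160. ] 170 [-118.9 -144.   170. ] 
(323.5, 353.5) cam [-195. -182.  274.] dir [ 0.51  0.25 -0.82]
424.3124368527591 range 138.55099978865601
130 [-105.3 -137.3  130. ] 140 [-111.5 -140.4  140. ] 150 [-117.8 -143.4  150. ] 160 [-124.  -146.5  160. ] 170 [-130.3 -149.6  170. ] 
0.1 [276. 487.]
0.2 [296. 430.]
0.3 [312. 378.]
0.4 [325. 333.]
0.5 [335. 295.]
```

```bash
python3 - <<'E'
from fit import *
from scipy.spatial.transform import Rotation as R
p=np.load("p.npy"); Cc,n=np.cos(p[2]),np.sin(p[2]); M=np.array([[Cc,n,0],[-n,Cc,0],[0,0,1]])
s=manip.get_state(); c=manip.calibration("wrist")
def TT(pos,q): T=np.eye(4); T[:3,:3]=R.from_quat(q).as_matrix(); T[:3,3]=pos; return T
X=c["world_to_cam"]@TT(s["tcp_pos"],s["tool_rot"])  # tool->cam
P={"w3":([.5214,-.0866,.3024],[.061,.998,0,0]),"w4":([.5176,-.0831,.1838],[.06,.998,0,.001]),"w6":([.5246,-.0848,.2991],[.061,.998,0,0]),"w2":([.4629,.1034,.1916],[.06,.998,0,0])}
obs=[]
for k,(pos,q) in P.items():
    im=cv2.imread(f"pics/{k}.png").astype(int); b,g,r=im[...,0],im[...,1],im[...,2]
    m=(g>90)&(r<70)&(b<70); v,u=np.nonzero(m); 
    if len(u)<10: print(k,"none"); continue
    cc=dict(c); cc["world_to_cam"]=X@np.linalg.inv(TT(pos,q))
    o,d=ray("w",(u.mean(),v.mean()),cc); o=M@(o-[p[0],p[1],0]); d=M@d; d/=np.linalg.norm(d); obs.append((o,d)); print(k,len(u),u.mean().round(1),v.mean().round(1), np.percentile(v,[2,98]))
A=sum(np.eye(3)-np.outer(d,d) for o,d in obs); B=sum((np.eye(3)-np.outer(d,d))@o for o,d in obs); Q=np.linalg.solve(A,B)
print("green patch press mm",(Q*1e3).round(1),[(np.linalg.norm(np.cross(Q-o,d))*1e3).round(1) for o,d in obs], "R",np.hypot(Q[0]-.02,Q[2]-.045))
E
```

```text
w3 76 376.9 190.3 [188. 193.]
w4 241 394.3 239.7 [234. 245.]
w6 85 375.1 187.6 [185. 190.]
w2 169 137.0 338.3 [329. 344.]
green patch press mm [-65.7 -94.   63.7] [np.float64(0.1), np.float64(0.4), np.float64(0.3), np.float64(0.7)] R 0.08770859734742632
```

```bash

python3 inch.py '{"motion":[[0, 0, 0, 0, 0, 0], [0, 0, 0, 0, 0, 0], [0.6, 0.28, 0, 0, 0, 0], [0.2, 0, -0.8, 0, 0, 0], [0, 0, -1, 0, 0, 0]]}' .06
python3 inch.py '{"motion":[[0, 0, -1, 0, 0, -0.14], [0, 0, -0.6, 0, 0, -0.14], [0, 0, 0, 0, 0, -0.14], [0, 0, 0, 0, 0, -0.14], [0, 0, 0, 0, 0, -0.14]]}'
python3 inch.py '{"motion":[[0, 0, 0, 0, 0, -0.14], [0, 0, 0, 0, 0, -0.14], [0, 0, 0, 0, 0, -0.14], [0, 0, 0, 0, 0, 0]]}'
python3 go.py -130 -142 260
python3 inch.py '{"motion":[[0, 0, 0, 0.15, 0, 0], [0, 0, 0, 0.15, 0, 0], [0, 0, 0, 0.15, 0, 0], [0, 0, 0, 0.15, 0, 0], [0, 0, 0, 0.15, 0, 0]]}'
python3 inch.py '{"motion":[[0, 0, 0, 0, 0, 0], [0, 0, 0, 0, 0, 0]]}'
python3 go.py -130 -142 260
```

```text
clock: 18.3
tcp_pos: [0.4235, -0.0795, 0.2281]
tool_rot: [-0.163, 0.987, 0.003, -0.005]
wrist_force: [1.4, -0.4, 1.1]
width: 0.06
grip_force: 0.0
clock: 18.8
tcp_pos: [0.4299, -0.0813, 0.3115]
tool_rot: [-0.494, 0.869, -0.0, 0.0]
wrist_force: [0.2, 0.2, 0.1]
width: 0.0599
grip_force: 0.0
clock: 19.2
tcp_pos: [0.4296, -0.0812, 0.3111]
tool_rot: [-0.662, 0.749, 0.0, 0.0]
wrist_force: [-0.3, 0.2, 0.3]
width: 0.0602
grip_force: 0.0
t 19.2 tcp press mm [-161.8 -149.2  311.1] F [-0.3  0.2  0.3] w 0.0602 g 0.0
rot [0.    0.    1.572] j [-0.33  0.09 -0.12  1.37  0.   -1.78]
world [ 0.462 -0.078  0.26 ] delta tool [-0.0072 -0.0318  0.0511]
clock: 19.7
tcp_pos: [0.4297, -0.0811, 0.3124]
tool_rot: [-0.615, 0.697, -0.277, 0.245]
wrist_force: [0.5, 0.0, 0.1]
width: 0.0602
grip_force: 0.0
clock: 19.9
tcp_pos: [0.4281, -0.081, 0.3099]
tool_rot: [-0.616, 0.698, -0.273, 0.242]
wrist_force: [0.6, -0.3, 0.5]
width: 0.06
grip_force: 0.0
t 19.9 tcp press mm [-163.2 -149.2  309.9] F [ 0.6 -0.3  0.5] w 0.06 g 0.0
rot [-0.583  0.585  1.489] j [-0.52 -0.53 -0.86  0.54  0.26 -1.87]
world [ 0.462 -0.078  0.26 ] delta tool [-0.0071  0.0095  0.0592]
```

```bash
cat > kin.py <<'E'
import numpy as np
from scipy.optimize import least_squares
D=[(.378,.0797,.5744,.2414),(.34,.17,.5566,.2994),(.36,-.32,.5227,.1039),(.37,-.36,.5204,.0837),(.2,-.3,.4743,.1916),(.28,-.44,.480,.1044),(.19,-.55,.433,.1039),(.27,.09,.5286,.3024),(.30,-.19,.5242,.1838),(.24,-.49,.4577,.1035),(.28,-.19,.519,.1922),(.24,-.38,.4782,.1422),(.09,-.12,.4372,.3111)]
D=np.array(D); a,b=D[:,0],D[:,0]-D[:,1]
f=lambda p,a,b:(p[0]*np.sin(a)+p[1]*np.cos(b)+p[2]*np.sin(b)+p[3], p[0]*np.cos(a)-p[1]*np.sin(b)+p[2]*np.cos(b)+p[4])
s=least_squares(lambda p:np.r_[f(p,a,b)[0]-D[:,2],f(p,a,b)[1]-D[:,3]],[.35,.35,0,0,0]); print(s.x.round(3),abs(s.fun).max())
# tilted sample: z only: TCPz = wz - Lt*cos(th); Lt from z
r_,z_=f(s.x,-.53,-.53+.86); zt,th=.3099,.74
Lt=(zt-z_)/(1-np.cos(th)); print("Lt",Lt, "r check", r_+Lt*np.sin(th), np.hypot(.428,.081))
# targets: press dir yaw ~-.12; wrist centre = tcp - Lt*toolz ; use r of wrist
yaw=-.1235
for nm,x,y,z in(("rest",.520,-.084,.188),("t.3",.4816,-.080,.1545),("t.55",.4587,-.0765,.119),("green",.4457,-.0748,.077)):
  for th in(.3,.5,.65,.75,.9):
    w=np.array([x-Lt*np.sin(th)*np.cos(yaw),y-Lt*np.sin(th)*np.sin(yaw)]); rw=np.hypot(*w); zw=z+Lt*np.cos(th)-Lt
    q=least_squares(lambda q:np.r_[f(s.x,q[0],q[0]-q[1])[0]-rw,f(s.x,q[0],q[0]-q[1])[1]-zw],[-.2,-.6],bounds=([-.84,-1.02],[1.66,1.22]))
    print(nm,th,q.x.round(2),"j4",(1.57-th-q.x[0]+q.x[1]).round(2),"err mm",(abs(q.fun).max()*1e3).round(1))
E
python3 kin.py
```

```text
[ 0.495  0.382  0.079  0.004 -0.181] 0.0029113763670678416
Lt 0.43166252662166543 r check 0.43142786719978565 0.4355972910843225
rest 0.3 [ 0.07 -0.52] j4 0.69 err mm 0.0
rest 0.5 [-0.06 -0.74] j4 0.39 err mm 0.0
rest 0.65 [-0.13 -0.91] j4 0.15 err mm 0.0
rest 0.75 [-0.17 -1.02] j4 -0.03 err mm 0.0
rest 0.9 [-0.17 -1.02] j4 -0.18 err mm 47.1
t.3 0.3 [ 0.02 -0.66] j4 0.59 err mm 0.0
t.3 0.5 [-0.1  -0.87] j4 0.3 err mm 0.0
t.3 0.65 [-0.17 -1.02] j4 0.07 err mm 5.1
t.3 0.75 [-0.19 -1.02] j4 -0.01 err mm 37.3
t.3 0.9 [-0.19 -1.02] j4 -0.16 err mm 86.5
t.55 0.3 [ 0.02 -0.77] j4 0.48 err mm 0.0
t.55 0.5 [-0.1  -0.98] j4 0.18 err mm 0.0
t.55 0.65 [-0.14 -1.02] j4 0.04 err mm 35.3
t.55 0.75 [-0.16 -1.02] j4 -0.04 err mm 67.5
t.55 0.9 [-0.16 -1.02] j4 -0.19 err mm 115.2
green 0.3 [ 0.05 -0.87] j4 0.35 err mm 0.0
green 0.5 [-0.03 -1.02] j4 0.08 err mm 17.9
green 0.65 [-0.07 -1.02] j4 -0.03 err mm 64.7
green 0.75 [-0.07 -1.02] j4 -0.13 err mm 95.9
green 0.9 [-0.04 -1.02] j4 -0.31 err mm 148.0
```

```bash

python3 inch.py '{"motion":[[0, 0, 0, -0.12, 0, 0], [0, 0, 0, -0.12, 0, 0], [0, 0, 0, -0.1, 0, 0], [0, 0, 0, 0, 0, 0], [0, 0, 0, 0, 0, 0]]}'
python3 go.py -105 -147 266;  python3 go.py -74 -147 192 | tail -1
python3 - <<'E'
from scipy.spatial.transform import Rotation as R
from workcell import manip
import numpy as np
T=R.from_quat(manip.get_state()["tool_rot"]); D=R.from_euler("z",.1235)*T
print(D.as_matrix().round(3))
E
```

```text
clock: 20.4
tcp_pos: [0.4335, -0.0826, 0.3144]
tool_rot: [-0.649, 0.733, -0.155, 0.136]
wrist_force: [-0.3, 0.4, -0.2]
width: 0.0599
grip_force: 0.0
t 20.4 tcp press mm [-157.8 -150.1  314.4] F [-0.3  0.4 -0.2] w 0.0599 g 0.0
rot [-0.326  0.325  1.548] j [-0.41 -0.26 -0.51  0.92  0.11 -1.84]
world [ 0.486 -0.086  0.266] delta tool [-0.0031 -0.0288  0.0656]
world [ 0.517 -0.09   0.192] delta tool [-0.0031 -0.0273  0.1458]
[[ 0.001 -0.915  0.403]
 [-1.    -0.002 -0.   ]
 [ 0.001 -0.403 -0.915]]
```

```bash

python3 inch.py '{"motion":[[-0.06, -0.54, 0.7, 0, 0, 0], [0, 0, 0.6, 0, 0, 0], [0, 0, 0.6, 0, 0, 0], [0, 0, 0.6, 0, 0, 0], [0, 0, 0.4, 0, 0, 0]]}'
python3 inch.py '{"motion":[[0, 0, 0, 0, 0, 0]]}'
python3 go.py -74 -147 192
python3 inch.py '{"motion":[[0, 0, 0, 0, 0, 0], [0, 0, 0, 0, 0, 0], [0, 0, 0, 0, 0, 0], [0, 0, 0, 0, 0, 0]]}' 0 50
python3 go.py -74 -147 192
```

```text
clock: 20.9
tcp_pos: [0.5122, -0.0886, 0.1881]
tool_rot: [-0.648, 0.733, -0.153, 0.135]
wrist_force: [-0.1, -0.1, 0.0]
width: 0.0599
grip_force: 0.0
clock: 21.0
tcp_pos: [0.5108, -0.0882, 0.1869]
tool_rot: [-0.649, 0.734, -0.151, 0.134]
wrist_force: [-0.9, -0.4, 0.0]
width: 0.0599
grip_force: 0.0
t 21.0 tcp press mm [ -80.3 -146.2  186.9] F [-0.9 -0.4  0. ] w 0.0599 g 0.0
rot [-0.319  0.32   1.547] j [-0.34 -0.02 -0.65  0.54  0.09 -1.77]
world [ 0.517 -0.09   0.192] delta tool [ 0.0008 -0.0078 -0.0022]
clock: 21.4
tcp_pos: [0.5146, -0.0892, 0.193]
tool_rot: [-0.648, 0.733, -0.156, 0.137]
wrist_force: [0.9, 1.0, 6.6]
width: 0.0286
grip_force: 49.3
t 21.4 tcp press mm [ -76.5 -146.7  193. ] F [0.9 1.  6.6] w 0.0286 g 49.3113774061203
rot [-0.328  0.327  1.547] j [-0.34 -0.03 -0.65  0.54  0.09 -1.78]
world [ 0.517 -0.09   0.192] delta tool [ 0.0003 -0.0019  0.0019]
```

The manual's scale: shifts go in shares of 50 mm. Converting my numbers, 0.007 m is 0.14.

```bash

python3 inch.py '{"motion":[[0, 0, 0, 0, 0, 0], [0, 0, 0, 0, 0, 0], [0, 0, 0.14, 0, 0, 0], [0, 0, 0, 0, 0, 0]]}' .05
python3 inch.py '{"motion":[[0, 0, 0, 0, 0, 0], [0, 0, 0, 0, 0, 0], [0, 0, 0, 0, 0, 0], [0, 0, 0, 0, 0, 0], [0, 0, 0, 0, 0, 0]]}' 0 60
python3 go.py -74 -147 192
python3 inch.py '{"motion":[[0, 0.16, 0.02, 0, 0, 0], [0, 0.16, 0.02, 0, 0, 0], [0, 0, 0, 0, 0, 0]]}'
python3 go.py -74 -147 192
```

```text
clock: 21.8
tcp_pos: [0.5135, -0.0887, 0.1809]
tool_rot: [-0.649, 0.734, -0.151, 0.134]
wrist_force: [0.1, 0.7, 1.7]
width: 0.0499
grip_force: 0.0
clock: 22.3
tcp_pos: [0.5161, -0.0891, 0.1841]
tool_rot: [-0.649, 0.733, -0.154, 0.136]
wrist_force: [2.1, 0.7, 5.6]
width: 0.0292
grip_force: 59.1
t 22.3 tcp press mm [ -74.9 -146.4  184.1] F [2.1 0.7 5.6] w 0.0292 g 59.107457399368286
rot [-0.324  0.325  1.548] j [-0.34 -0.01 -0.66  0.52  0.09 -1.77]
world [ 0.517 -0.09   0.192] delta tool [ 0.0006 -0.0041 -0.0069]
clock: 22.6
tcp_pos: [0.5026, -0.0874, 0.1756]
tool_rot: [-0.649, 0.733, -0.154, 0.136]
wrist_force: [7.4, 0.4, 0.6]
width: 0.029
grip_force: 60.6
t 22.6 tcp press mm [ -88.6 -146.3  175.6] F [7.4 0.4 0.6] w 0.029 g 60.58920085430145
rot [-0.325  0.326  1.548] j [-0.35 -0.03 -0.7   0.5   0.09 -1.78]
world [ 0.517 -0.09   0.192] delta tool [ 0.0007 -0.0199 -0.0091]
```

```bash

python3 inch.py '{"motion":[[0, 0.162, 0.052, 0, 0, 0], [0, 0.162, 0.052, 0, 0, 0], [0, 0, 0, 0, 0, 0]]}'
python3 go.py 
python3 inch.py '{"motion":[[0, 0.156, 0.068, 0, 0, 0], [0, 0.156, 0.068, 0, 0, 0], [0, 0, 0, 0, 0, 0]]}'
python3 go.py
```

```text
clock: 22.9
tcp_pos: [0.4904, -0.0859, 0.1659]
tool_rot: [-0.649, 0.732, -0.155, 0.137]
wrist_force: [-1.6, 1.8, 11.6]
width: 0.0289
grip_force: 60.0
t 22.9 tcp press mm [-100.8 -146.4  165.9] F [-1.6  1.8 11.6] w 0.0289 g 60.00808238983154
rot [-0.327  0.327  1.548] j [-0.36 -0.05 -0.74  0.47  0.09 -1.79]
clock: 23.2
tcp_pos: [0.4794, -0.0897, 0.1534]
tool_rot: [-0.647, 0.734, -0.159, 0.132]
wrist_force: [4.5, -15.5, 3.3]
width: 0.0272
grip_force: 78.5
t 23.2 tcp press mm [-111.3 -151.6  153.4] F [  4.5 -15.5   3.3] w 0.0272 g 78.49428534507751
rot [-0.337  0.317  1.544] j [-0.37 -0.06 -0.79  0.43  0.09 -1.8 ]
```

```bash
python3 inch.py '{"motion":[[0, 0, 0, 0, 0, 0]]}' >/dev/null; python3 go.py; python3 - <<'E'
from fit import *
from scipy.spatial.transform import Rotation as R
p=np.load("p.npy"); s=manip.get_state(); print("moment",s["moment"].round(2))
c=manip.calibration("wrist"); im=manip.capture("wrist"); cv2.imwrite("pics/w9.png",im[:,:,::-1])
for t in(0,.1,.2,.3,.4): print(t,proj("wrist",W(p,(.02-.17*np.cos(1-t),-.142,.045+.17*np.sin(1-t))),c).round(0))
print("tcp",proj("wrist",s["tcp_pos"],c).round(0))
g=im[270:450:5,230:420:3].max(2); print("\n".join("".join("#" if v<14 else "+" if v<28 else "-" if v<60 else "." for v in r) for r in g))
E
```

```text
t 23.3 tcp press mm [-110.8 -152.   154. ] F [  4.6 -13.9   3.7] w 0.0271 g 75.52993297576904
rot [-0.338  0.316  1.545] j [-0.37 -0.06 -0.79  0.43  0.09 -1.8 ]
moment [-3.01 -0.72 -0.28]
0 [175. 382.]
0.1 [227. 376.]
0.2 [276. 367.]
0.3 [321. 356.]
0.4 [359. 344.]
tcp [323. 332.]
...----------------.............................................
...--------------------------...................................
..-----------------------------------...........................
...-------------------------------------------..................
....--------------------------------------------------..........
.....-------......---------------------------------------------.
.......----.......-------------.....---------.....--------------
........--.......--..---------......---------......-------------
.................--...------........----------.....-------------
---....----......--.....--.........-----------.....-------------
......-----.....---........-------------------......------------
.....-----......---.....-----------------------.....------------
....------......---...----------------
[... 821 characters left out ...]
---.....-----.....---------.......----------------
-----------------.......---------------.........----------------
--------------.-............------..............----------------
--------------...................................---------------
--------------...................................---------------
-------------....................................---------------
-------------....................................---------------
-------------....................................---------------
-------------..................................-.---------------
-------------..................................-----------------
--------------...................................---------------
```

```bash
sed -i 's/for th in(.*):/for th in(-.42,-.2,.0,.2,.36,.4,.44):/' kin.py; python3 kin.py | grep -E "rest -|t.3 -.2|t.55 0.2|green 0.[34]"
python3 inch.py '{"motion":[[0, 0, 0, 0, 0, 0], [0, 0, 0, 0, 0, 0], [0, 0, -0.6, 0, 0, 0], [0, 0, -0.9, 0, 0, 0], [0, 0, -0.9, 0, 0, 0]]}' .06
python3 inch.py '{"motion":[[0, 0, -0.8, 0, 0, 0], [0, 0, 0, -0.14, 0, 0], [0, 0, 0, -0.14, 0, 0], [0, 0, 0, -0.13, 0, 0], [0, 0, 0, 0, 0, 0.15]]}'
python3 inch.py '{"motion":[[0, 0, 0, 0, 0, 0.15], [0, 0, 0, 0, 0, 0.15], [0, 0, 0, 0, 0, 0.15], [0, 0, 0, 0, 0, 0.15], [0, 0, 0, 0, 0, 0.15]]}'
python3 inch.py '{"motion":[[0, 0, 0, 0, 0, 0.15], [0, 0, 0, 0, 0, 0.15], [0, 0, 0, 0, 0, 0.15], [0, 0, 0, 0, 0, 0.15], [0, 0, 0, 0, 0, 0.07]]}'
python3 go.py -40 -142 300
```

```text
rest -0.42 [0.68 0.34] j4 1.65 err mm 0.0
rest -0.2 [0.48 0.07] j4 1.36 err mm 0.0
t.55 0.2 [ 0.09 -0.66] j4 0.62 err mm 0.0
green 0.36 [ 0.02 -0.93] j4 0.26 err mm 0.0
green 0.4 [ 0.   -0.97] j4 0.2 err mm 0.0
green 0.44 [-0.02 -1.02] j4 0.13 err mm 0.0
clock: 23.85
tcp_pos: [0.4259, -0.0774, 0.2593]
tool_rot: [-0.649, 0.734, -0.15, 0.133]
wrist_force: [1.1, -0.5, 0.5]
width: 0.0602
grip_force: 0.0
clock: 24.35
tcp_pos: [0.4136, -0.0765, 0.294]
tool_rot: [-0.603, 0.798, 0.005, -0.004]
wrist_force: [0.0, 0.2, 1.0]
width: 0.0602
grip_force: 0.0
clock: 24.85
tcp_pos: [0.4114, -0.076, 0.296]
tool_rot: [-0.268, 0.964, 0.001, -0.002]
wrist_force: [-0.5, -0.6, 0.2]
width: 0.0597
grip_force: 0.0
clock: 25.35
tcp_pos: [0.4114, -0.076, 0.296]
tool_rot: [0.063, 0.998, 0.0, -0.003]
wrist_force: [-0.9, -0.5, -0.1]
width: 0.0597
grip_force: 0.0
t 25.35 tcp press mm [-180.5 -146.3  296. ] F [-0.9 -0.5 -0.1] w 0.0597 g 0.0
rot [ 0.    -0.005 -0.003] j [-0.33  0.05 -0.19  1.33 -0.   -0.21]
world [ 0.551 -0.089  0.3  ] delta tool [-0.1405  0.0047 -0.0047]
```

```bash

python3 inch.py '{"motion":[[-0.94, 0.04, 0, 0, 0, 0], [-0.94, 0.04, 0, 0, 0, 0], [-0.94, 0.02, 0, 0, 0, 0], [0, 0, 0, 0, 0.14, 0], [0, 0, 0, 0, 0.14, 0]]}'
python3 inch.py '{"motion":[[0, 0, 0, 0, 0.14, 0], [0, 0, 0, 0, 0, 0], [0, 0, 0, 0, 0, 0]]}'
python3 go.py -78 -141 185
python3 - <<'E'
from scipy.spatial.transform import Rotation as R
from workcell import manip
print((R.from_euler("z",.1235)*R.from_quat(manip.get_state()["tool_rot"])).as_matrix().round(3))
E
```

```text
clock: 25.85
tcp_pos: [0.5527, -0.0884, 0.2976]
tool_rot: [0.06, 0.988, 0.008, -0.143]
wrist_force: [0.8, -0.4, 0.8]
width: 0.0601
grip_force: 0.0
clock: 26.15
tcp_pos: [0.5549, -0.089, 0.2942]
tool_rot: [0.06, 0.978, 0.012, -0.199]
wrist_force: [0.2, -0.7, 0.3]
width: 0.0601
grip_force: 0.0
t 26.15 tcp press mm [ -36.5 -141.5  294.2] F [ 0.2 -0.7  0.3] w 0.0601 g 0.0
rot [ 0.    -0.402  0.002] j [-0.25  0.78  0.8   1.99 -0.05 -0.11]
world [ 0.514 -0.083  0.185] delta tool [-0.0046  0.0005  0.1167]
[[-0.92  -0.002 -0.392]
 [-0.002  1.    -0.   ]
 [ 0.392  0.    -0.92 ]]
```

```bash

python3 inch.py '{"motion":[[-0.092, 0, 0.6, 0, 0, 0], [0, 0, 0.6, 0, 0, 0], [0, 0, 0.6, 0, 0, 0], [0, 0, 0.4, 0, 0, 0], [0, 0, 0.14, 0, 0, 0]]}'
python3 inch.py '{"motion":[[0, 0, 0, 0, 0, 0]]}'
python3 go.py -78 -141 185
python3 inch.py '{"motion":[[0, 0, 0, 0, 0, 0], [0, 0, 0, 0, 0, 0], [0, 0, 0, 0, 0, 0], [0, 0, 0, 0, 0, 0], [0, 0, 0, 0, 0, 0]]}' 0 60
python3 go.py -78 -141 185
```

```text
clock: 26.65
tcp_pos: [0.5105, -0.0831, 0.1903]
tool_rot: [0.06, 0.979, 0.012, -0.196]
wrist_force: [-0.2, 0.9, 0.2]
width: 0.0599
grip_force: 0.0
clock: 26.75
tcp_pos: [0.512, -0.0834, 0.1906]
tool_rot: [0.06, 0.979, 0.012, -0.196]
wrist_force: [0.0, 0.3, 1.5]
width: 0.06
grip_force: 0.0
t 26.75 tcp press mm [ -79.8 -141.3  190.6] F [0.  0.3 1.5] w 0.06 g 0.0
rot [-0.001 -0.395  0.001] j [-0.25  0.64  0.29  1.61 -0.05 -0.12]
world [ 0.514 -0.083  0.185] delta tool [-0.0038  0.0003  0.0045]
clock: 27.25
tcp_pos: [0.5147, -0.0827, 0.1902]
tool_rot: [0.06, 0.979, 0.013, -0.196]
wrist_force: [-0.3, 3.2, 7.7]
width: 0.0288
grip_force: 58.6
t 27.25 tcp press mm [ -77.2 -140.2  190.2] F [-0.3  3.2  7.7] w 0.0288 g 58.57152700424194
rot [ 0.002 -0.395  0.002] j [-0.25  0.65  0.3   1.62 -0.05 -0.12]
world [ 0.514 -0.083  0.185] delta tool [-0.0013 -0.0008  0.0051]
```

```bash

python3 inch.py '{"motion":[[0, 0, 0, 0, 0, 0], [0, 0, 0, 0, 0, 0], [0, 0, 0.12, 0, 0, 0], [0, 0, 0, 0, 0, 0]]}' .05
python3 inch.py '{"motion":[[0, 0, 0, 0, 0, 0], [0, 0, 0, 0, 0, 0], [0, 0, 0, 0, 0, 0], [0, 0, 0, 0, 0, 0], [0, 0, 0, 0, 0, 0]]}' 0 60
python3 go.py -78 -141 185
python3 inch.py '{"motion":[[0.098, 0, 0.136, 0, -0.05, 0], [0.098, 0, 0.136, 0, -0.05, 0], [0, 0, 0, 0, 0, 0]]}' - 80
python3 go.py
```

```text
clock: 27.65
tcp_pos: [0.511, -0.0835, 0.1816]
tool_rot: [0.06, 0.978, 0.012, -0.198]
wrist_force: [-0.2, 0.3, 0.3]
width: 0.0498
grip_force: 0.0
clock: 28.15
tcp_pos: [0.5115, -0.0823, 0.1826]
tool_rot: [0.06, 0.978, 0.013, -0.197]
wrist_force: [0.4, 4.8, 1.6]
width: 0.0292
grip_force: 59.1
t 28.15 tcp press mm [ -80.4 -140.3  182.6] F [0.4 4.8 1.6] w 0.0292 g 59.1100949048996
rot [ 0.002 -0.398  0.002] j [-0.25  0.65  0.28  1.6  -0.05 -0.12]
world [ 0.514 -0.083  0.185] delta tool [-0.0013 -0.0007 -0.0031]
clock: 28.45
tcp_pos: [0.4997, -0.0808, 0.1731]
tool_rot: [0.06, 0.988, 0.01, -0.144]
wrist_force: [9.7, 5.2, -5.0]
width: 0.0286
grip_force: 82.9
t 28.45 tcp press mm [ -92.3 -140.2  173.1] F [ 9.7  5.2 -5. ] w 0.0286 g 82.85313606262207
rot [ 0.002 -0.289  0.002] j [-0.26  0.52  0.08  1.42 -0.04 -0.14]
```

```bash

python3 inch.py '{"motion":[[0.08, 0, 0.152, 0, -0.05, 0], [0.08, 0, 0.152, 0, -0.05, 0], [0, 0, 0, 0, 0, 0]]}'
python3 go.py
python3 inch.py '{"motion":[[0.094, 0, 0.14, 0, -0.05, 0], [0.094, 0, 0.14, 0, -0.05, 0], [0, 0, 0, 0, 0, 0]]}'
python3 go.py
```

```text
clock: 28.75
tcp_pos: [0.4875, -0.0792, 0.1611]
tool_rot: [0.06, 0.994, 0.007, -0.095]
wrist_force: [7.8, 5.4, -1.2]
width: 0.0286
grip_force: 83.8
t 28.75 tcp press mm [-104.5 -140.1  161.1] F [ 7.8  5.4 -1.2] w 0.0286 g 83.77115249633789
rot [ 0.003 -0.19   0.002] j [-0.27  0.42 -0.09  1.25 -0.03 -0.15]
clock: 29.05
tcp_pos: [0.4777, -0.078, 0.1494]
tool_rot: [0.061, 0.997, 0.004, -0.043]
wrist_force: [11.9, 6.5, -2.1]
width: 0.0286
grip_force: 84.1
t 29.05 tcp press mm [-114.4 -140.1  149.4] F [11.9  6.5 -2.1] w 0.0286 g 84.12054419517517
rot [ 0.003 -0.087  0.002] j [-0.29  0.32 -0.25  1.08 -0.01 -0.16]
```

```bash

python3 inch.py '{"motion":[[0.084, 0, 0.144, 0, -0.05, 0], [0.084, 0, 0.144, 0, -0.05, 0], [0, 0, 0, 0, 0, 0]]}'
python3 go.py
python3 inch.py '{"motion":[[0.09, 0, 0.142, 0, -0.05, 0], [0.09, 0, 0.142, 0, -0.05, 0], [0, 0, 0, 0, 0, 0]]}'
python3 go.py
```

```text
clock: 29.35
tcp_pos: [0.4686, -0.0768, 0.1362]
tool_rot: [0.06, 0.998, 0.001, 0.007]
wrist_force: [10.5, 6.4, -0.1]
width: 0.0286
grip_force: 84.3
t 29.35 tcp press mm [-123.6 -140.1  136.2] F [10.5  6.4 -0.1] w 0.0286 g 84.25136089324951
rot [0.003 0.013 0.003] j [-0.3   0.23 -0.41  0.92  0.01 -0.18]
clock: 29.65
tcp_pos: [0.4609, -0.0759, 0.1224]
tool_rot: [0.06, 0.997, -0.002, 0.057]
wrist_force: [11.1, 7.9, -0.1]
width: 0.0285
grip_force: 84.3
t 29.65 tcp press mm [-131.4 -140.1  122.4] F [11.1  7.9 -0.1] w 0.0285 g 84.32376265525818
rot [0.004 0.115 0.003] j [-0.32  0.15 -0.56  0.75  0.03 -0.19]
```

```bash

python3 inch.py '{"motion":[[0.09, 0, 0.142, 0, -0.05, 0], [0.09, 0, 0.142, 0, -0.05, 0], [0, 0, 0, 0, 0, 0]]}'
python3 go.py
python3 inch.py '{"motion":[[0.094, 0, 0.142, 0, -0.05, 0], [0.094, 0, 0.142, 0, -0.05, 0], [0, 0, 0, 0, 0, 0]]}'
python3 go.py
cat > lev.py <<'E'
from fit import *
from scipy.spatial.transform import Rotation as R
p=np.load("p.npy"); s=manip.get_state(); c,n=np.cos(p[2]),np.sin(p[2]); t=s["tcp_pos"]-np.array([p[0],p[1],0]); P=np.array([c*t[0]+n*t[1],-n*t[0]+c*t[1],t[2]])*1e3
Z=(R.from_euler("z",-p[2])*R.from_quat(s["tool_rot"])).as_matrix()
o=Z[:,2]*(np.array([-7.9,0,-5.9])@[-.392,0,-.92])+Z[:,0]*(np.array([-7.9,0,-5.9])@[-.92,0,.392]); b=P-o
print("ball",b.round(1),"t",1-np.arctan2(b[2]-45,20-b[0]),"R",np.hypot(b[2]-45,20-b[0]),"tilt t",(.405-np.arcsin(-Z[0,2])).round(3))
E
python3 lev.py
```

```text
clock: 29.95
tcp_pos: [0.4545, -0.0751, 0.108]
tool_rot: [0.06, 0.992, -0.005, 0.108]
wrist_force: [11.4, 8.9, 2.3]
width: 0.0287
grip_force: 84.4
t 29.95 tcp press mm [-137.8 -140.1  108. ] F [11.4  8.9  2.3] w 0.0287 g 84.43497061729431
rot [0.004 0.216 0.004] j [-0.33  0.08 -0.71  0.57  0.05 -0.21]
clock: 30.25
tcp_pos: [0.4494, -0.0744, 0.093]
tool_rot: [0.059, 0.986, -0.007, 0.158]
wrist_force: [11.6, 9.5, 4.3]
width: 0.0289
grip_force: 84.7
t 30.25 tcp press mm [-143.  -140.1   93. ] F [11.6  9.5  4.3] w 0.0289 g 84.66643810272217
rot [0.005 0.317 0.004] j [-0.35  0.03 -0.85  0.39  0.08 -0.22]
ball [-140.9 -140.1  102.6] t 0.6561744467808184 R 170.91012768062885 tilt t 0.722
```

```bash

python3 inch.py '{"motion":[[0.092, 0, 0.142, 0, -0.035, 0], [0.088, 0, 0.146, 0, -0.035, 0], [0.086, 0, 0.146, 0, -0.035, 0], [0, 0, 0, 0, 0, 0], [0, 0, 0, 0, 0, 0]]}'
python3 go.py; python3 lev.py
python3 - <<'E'
from fit import *
p=np.load("p.npy"); c=manip.calibration("wrist"); im=manip.capture("wrist"); cv2.imwrite("pics/w10.png",im[:,:,::-1]); 
from ball import hough; hough(cv2.cvtColor(im,cv2.COLOR_RGB2GRAY),"now")
for t in(.7,.75,.8,.85,.9): print(t,proj("wrist",W(p,(.02-.17*np.cos(1-t),-.1405,.045+.17*np.sin(1-t))),c).round(0))
g=im[290:420:5,260:390:3].max(2); print("\n".join("".join("#" if v<14 else "+" if v<28 else "-" if v<60 else "." for v in r) for r in g))
# red handle & frame check in scene vs model at latch=1.571
s=manip.capture("scene").astype(int); m=(s[...,0]>130)&(s[...,1]<80)&(s[...,2]<80); m[:200]=0; m[270:]=0; m[:,:300]=0; m[:,400:]=0; v,u=np.nonzero(m); print("red",len(u),u.mean(),v.mean(),"exp",proj("scene",W(p,(-.18,0,.108)),S))
E
```

```text
clock: 30.75
tcp_pos: [0.4438, -0.0738, 0.0686]
tool_rot: [0.058, 0.976, -0.01, 0.208]
wrist_force: [6.4, 10.7, 10.1]
width: 0.0286
grip_force: 85.2
t 30.75 tcp press mm [-148.6 -140.1   68.6] F [ 6.4 10.7 10.1] w 0.0286 g 85.19141435623169
rot [0.005 0.419 0.005] j [-0.38  0.01 -1.01  0.15  0.11 -0.24]
ball [-147.6 -140.1   78.4] t 0.8031245153781028 R 170.85088289912125 tilt t 0.824
now [[323.5, 363.5, 45.900001525878906]]
0.7 [320. 414.]
0.75 [320. 386.]
0.8 [320. 361.]
0.85 [320. 338.]
0.9 [320. 317.]
............................................
............................................
............................................
..................................--........
.......-..........................--.......-
......--..........................---.....--
......--........---------.-.......---......-
.....---.....-----------------....----.....-
.....----..---------------------..----......
.....---------------------------------......
....-----------------------------------.....
....-----------------------------------.....
...------------------------------------.....
....-----------------------------------....-
-....----------------------------------...--
--------------------------------------------
--------------------------------------------
--------------------------------------------
--------------------------------------------
-------.---------------------------.--------
------...-------------------------..--------
------....-----------------------...--------
------......-------------------.....--------
---..-.........---------..--.........-.-----
---..................................-..----
---.....................................----
red 9 364.3333333333333 217.22222222222223 exp [363.64856385 219.95764571]
```

```bash

python3 inch.py '{"motion":[[0, 0, 0, 0, 0.015, 0], [0, 0, 0, 0, 0, 0], [0, 0, 0, 0, 0, 0], [0, 0, 0, 0, 0, 0], [0, 0, 0, 0, 0, 0]]}' >/dev/null
python3 inch.py '{"motion":[[0, 0, 0, 0, 0, 0], [0, 0, 0, 0, 0, 0], [0, 0, 0, 0, 0, 0], [0, 0, 0, 0, 0, 0], [0, 0, 0, 0, 0, 0]]}' >/dev/null
python3 go.py; python3 lev.py; python3 - <<'E'
from ball import *
hough(cv2.cvtColor(manip.capture("wrist"),cv2.COLOR_RGB2GRAY),"now"); c=manip.calibration("wrist")
from fit import W
p=np.load("p.npy")
for t in(.75,.8,.85): print(t,proj("wrist",W(p,(.02-.17*np.cos(1-t),-.1405,.045+.17*np.sin(1-t))),c).round(0))
print(manip.get_state()["joints"][2])
E
```

```text
t 31.85 tcp press mm [-148.8 -140.1   68.6] F [5.7 9.2 9.9] w 0.0284 g 85.34003734588623
rot [0.005 0.404 0.005] j [-0.38  0.01 -0.99  0.17  0.1  -0.24]
ball [-147.5 -140.1   78.3] t 0.8035624005475823 R 170.8329583447613 tilt t 0.809
now [[324.5, 363.5, 45.70000076293945]]
0.75 [320. 387.]
0.8 [320. 361.]
0.85 [320. 338.]
-0.9936562798336741
```

Stable at about t = 0.80 with no creep, so I'm handing in.

```bash
python3 -c "
from workcell import manip
print(manip.job_done())"
```

```text
the job is handed in; nothing more can be done
None
```

The job is handed in at about 32 s: the frame is shut, the latch is at its stop over the lip, and the fingers are holding the lever at about 0.80 rad (green middle 0.81). The first three pulls lost or let go of the ball at about 0.3–0.4 rad, and I never checked the other bench items afterwards.

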